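Hang a finished drive unit on the self-locking peg

ROBOT

A 6-joint arm with a two-finger parallel gripper is mounted at the origin on the work surface. World frame = base frame: x ahead of the robot, y to its left, z up, the work surface at z = 0. Lengths are in m, angles in rad, forces in N, time in s.
With the tool pointing down it reaches from about 0.35 to 1 m from the base axis. Payload 7.1 kg.
Tool frame: the origin (TCP) lies at the very end of the fingers, on their centre line; the grasp point (between the pads) lies 19 mm behind it; z points along the fingers, y is the direction in which the jaws open and shut (so a half turn about z gives the same grasp; the last joint's range is limited). The gripper opens to 85 mm and grips with 20 to 120 N. Pads are 22 mm wide; open, the fingers measure 114 mm over their backs; the gripper's body (76 mm by 85 mm) begins 54 mm behind the grasp point. The pads swing forward as they close: fully open they stand 13 mm farther back than shut.
Start: joints at [1.195, 0.423, 1.63, -0, 1.089, -0.019], TCP at [0.218, 0.586, 0.231] pointing down, gripper open.
Joint ranges: [-3, 3], [-0.9, 2.11], [0.09, 2.58], [-1.31, 4.45], [0.11, 2.69], [-2.54, 2.54]. Speed limits (rad/s): [2.39, 2.39, 3.01, 3.14, 3.14, 3.14].

INTERFACE

Orientations are given as a unit quaternion [x, y, z, w].
In Python, from workcell import monitor, capture, camera_model, order gives the robot as it stands.
- The arm moves only by the tool play_rows, never from a script. Its argument "moves" is a list of rows, each an object with "offset": the shift along the tool's x, y, z in mm, a list of three; "dr": the turn, a rotation vector about the tool's x, y, z in degrees, a list of three. In form: [{"offset": [tx, ty, tz], "dr": [rx, ry, rz]}, ...]. A call has exactly 8 rows; each row shifts and turns the commanded pose from where the row before left it, along the tool's axes as they then stand; what a row does not reach is not made up. A row lasts 1/10 s, in which the tool goes at most 50 mm and 8.59 degrees, less where a joint would pass 70% of its speed; a pose out of reach is approached as far as the arm can. A call is refused whole if a number of a shift passes 50 or a number of a turn 8.59, either way. A call with a gripper value outside its range is refused whole. "gripper" is the finger opening in mm, from 0 to 85.4, set as the call begins (left out, the last holds). The fingers move at their own pace and stop on an object; the grip force is fixed at half the most. Time passes only in rows, so rows that do not move let the fingers close, or fill a call up. It gives the time, the measured TCP pose, the force and the opening at its end, in the units of the state.
- monitor.state(): the state, without advancing time (a new reading comes with each control period).
- capture(name): name is "scene" or "top"; returns the picture (420x560x3 uint8, red, green, blue); there is no depth.
- camera_model(name): a dict with "fx", "fy", "cx", "cy" (pixels), "position" and "orientation" of the camera in the world. Camera axes: x right, y up, looking along -z (the intrinsics and any distortion apply to the point x, -y, -z); pixel columns grow to the right and rows downward; lengths in m; the calibration is good to about 2 mm. A picture is of the moment at which its call begins. camera_model takes no time and is no camera call.
- order.close_job(): hands the job in, once; it reports no verdict.
The state is a dict: "time": time; "q": joint angles; "joint_vel": joint speeds; "joint_torque": joint torques, N m; "tool_pos": TCP position; "orientation": TCP orientation; "wrist_force": force on the tool from outside, world axes, zero at the start; "moment": the same for the moment, N m; "finger_gap": finger opening in m.
Only numpy, scipy, OpenCV 4.12 (cv2) and the standard library are available. Lean on these libraries where they do the work, as an engineer would, in place of code of your own. Each camera call takes 0.05 s, during which the arm holds its last target.

TASK

Pick up the drive unit that has a hanger plate with an eye and hang it by its eye on the stand's peg: keep the eye bearing lightly on the top of the peg and push it inwards so that it lifts the drop flap and presses the spring sleeve right back, until the flap falls down behind it. Let the spring bring the unit back out against the flap and let go, so that it hangs freely, locked between sleeve and flap. Feel your way and do not force the peg, and leave the other things on the bench where they are.

Things in the scene. Friction and masses are not known exactly. Their poses are not given: they have to be found in the camera images.
- unit: the drive unit to hang: white gearbox and steel motor in an open aluminium frame 56 x 72 x 43 mm, with an upright aluminium hanger plate (52 mm wide, 8 mm thick) rising from its middle, and a black plastic grip at the top; 163 mm tall, 0.25 to 0.45 kg, stands upright on the bench. Origin: centre of its underside; z up; x is the plate's normal, y runs along the plate. The unit works equally well turned by half a turn
- unit_eye (a point): centre of the round eye through the hanger plate, 80 mm above the unit's underside; hole 28 mm across, its axis is the unit's x, metal 12 mm wide around it
- unit_grip (a point): centre of the black grip at the top of the hanger plate, 68 mm above the eye's centre: 14 mm thick (along x), 40 mm wide (along y), 35 mm tall; pinch it from above across its thickness
- stand: fixed grey stand: panel 90 mm wide, 12 mm thick, top edge 170 mm above the bench; foot behind it. Origin: on the bench under the panel's middle; x points level towards the back of the stand (about to the robot's right), z up. The peg rig (peg, flap, sleeve, barrel) is clamped in the panel, axis level along the stand's x at y = 0; the peg points to -x (the robot's left). More than 25 N damages the rig
- peg_nominal (a point): point of the stand where the flap's pivot near the peg's tip is nominally: 82 mm in front of the panel's middle, 145 mm above the bench; axes as the stand. The clamp is set differently each time: the whole rig is up to 15 mm further in or out (x) and up to 4 mm higher or lower than this. Find it by touch. Peg: flat steel bar 13 mm wide, 10 mm high; its tip is 11 mm outside the pivot
- sleeve_nominal (a point): nominal centre of the front face of the black spring sleeve around the peg, 2 mm inside the pivot (shifts with the rig, as the pivot does). Tube, outside 44, inside 29 mm. The hanger plate pushes it inwards by up to 29 mm, against 5 N rising to 10 N plus the eye's friction, to a hard stop. Behind it a fixed barrel, 54 mm across. Let go, it pushes the plate back out against the fallen flap
- flap (a joint): gravity flap: steel pin 6 mm thick, reaching 30 mm down from its pivot. 0 hangs down; positive: lifted inwards; a trapped eye pressed on it from inside leans it out to its stop at -0.15 rad. With the eye bearing on the peg's top (eye centre 7 mm below the peg's axis) it falls once the plate's front face is 21 mm inside the pivot; the sleeve stops it at 23.5. An eye 4 mm above bearing never frees it
- bare: another drive unit, same frame but without hanger plate, 45 mm tall: bystander. Origin: centre of its underside
- tub: open red plastic tub 80 x 75 x 45 mm, bystander. Origin: centre of its underside
- can: grey can, 48 mm across, 85 mm tall, bystander. Origin: centre of its underside
- driver: screwdriver with orange handle lying on the bench, bystander. Origin: on its underside
- wrench: steel wrench lying on the bench, bystander. Origin: on its underside
There are look-alikes about, which are no part of the job. Leave any yellow look-alike of the unit alone.

How it is judged:
By the outcome, as a careful person would: the job done as asked, in the order asked, and still so for the second after the job is handed in, with the robot touching nothing.
It also fails if it takes over 72 s, if anything falls off the work surface, if the arm or the gripper's body presses on something with over 40 N, if the wrist force passes 120 N, or if a joint passes its speed limit or range.

## Working session

There is one attempt and no reset: what is moved stays moved. The work goes in short steps, Python scripts to look and compute and a tool call to move; the robot and the scene stay as the last step left them, time stands still between calls to the robot, and variables do not carry over. Pictures are saved under pics/ and viewed, and the job is handed in when it is done.

Besides the shell and the picture viewer there is one more tool, called as name(argument=value, ...), one argument or row to a line, values as JSON. play_rows: Moves the arm, as the interface text tells. Its arguments: {"type":"object","properties":{"moves":{"type":"array"},"gripper":{"type":"number"}},"required":["moves"]}

```bash
ls; mkdir -p pics; python3 - <<'E'
from workcell import monitor, capture, camera_model
import cv2
print(monitor.state())
for n in("scene","top"):
    im=capture(n); cv2.imwrite(f"pics/{n}0.png",im[:,:,::-1]); print(n,camera_model(n))
E
```

```text
pics
{'time': 0.0, 'q': array([ 1.19498846e+00,  4.23878520e-01,  1.63071332e+00, -1.17529250e-05,
        1.08860282e+00, -1.89981238e-02]), 'joint_vel': array([-0.00046141, -0.00071455,  0.00013505,  0.00048681, -0.00079815,
       -0.00010499]), 'joint_torque': array([ 1.33711230e-03, -5.57381380e+01, -2.81752217e+01,  2.11183169e-05,
        7.30900909e-03, -1.82011223e-05]), 'tool_pos': array([0.21807482, 0.58511834, 0.23051301]), 'orientation': array([ 1.77457247e-01,  9.84128185e-01, -7.86464189e-04, -1.51991605e-04]), 'wrist_force': array([-0.63637033, -0.10008379,  0.32594858]), 'moment': array([-0.00104515,  0.03498346,  0.04465201]), 'finger_gap': 0.08534698692617715}
scene {'fx': 458.07629877734377, 'fy': 458.07629877734377, 'cx': 278.34717778605074, 'cy': 219.76250826462916, 'position': array([0.93115709, 0.25384816, 0.97980685]), 'orientation': array([0.12199027, 0.24055287, 0.86949798, 0.41379457])}
top {'fx': 506.8813389528089, 'fy': 506.8813389528089, 'cx': 279.3233884587098, 'cy': 201.76753443372962, 'position': array([ 0.27319916, -0.07058562,  1.22547879]), 'orientation': array([-0.0707294 ,  0.07276983,  0.70706678, -0.69982746])}
```

View pics/scene0.png

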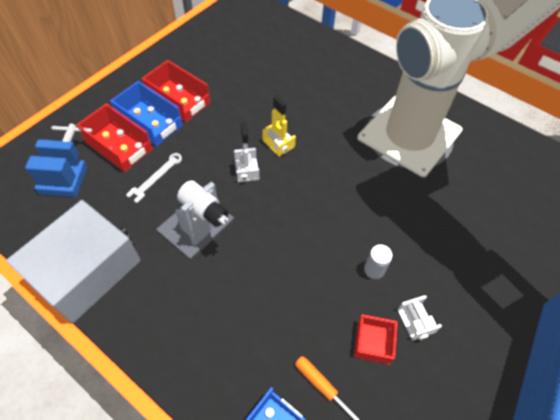

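View pics/top0.png

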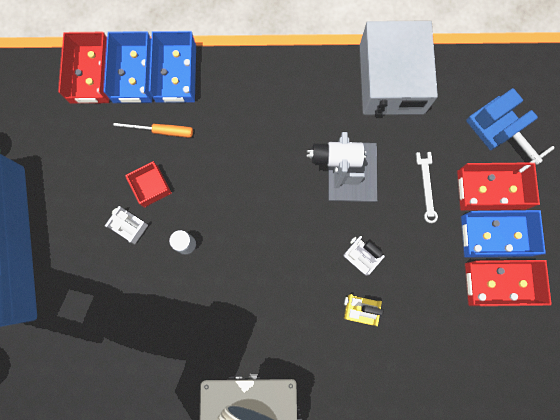

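```bash
cat > h.py <<'E'
import numpy as np, cv2
from scipy.spatial.transform import Rotation as R
from workcell import monitor, capture, camera_model
M={n:camera_model(n) for n in("scene","top")}
def proj(n,p):
    m=M[n];c=R.from_quat(m['orientation']).inv().apply(np.atleast_2d(p)-m['position'])
    x=c[:,0]/-c[:,2];y=-c[:,1]/-c[:,2]
    return np.c_[m['fx']*x+m['cx'],m['fy']*y+m['cy']]
def ray(n,u,v):
    m=M[n];d=np.array([(u-m['cx'])/m['fx'],-(v-m['cy'])/m['fy'],-1.])
    return m['position'],R.from_quat(m['orientation']).apply(d)
def atz(n,u,v,z):
    o,d=ray(n,u,v);return o+d*(z-o[2])/d[2]
def crop(im,u0,v0,u1,v1,s,name):
    c=cv2.resize(im[v0:v1,u0:u1],None,fx=s,fy=s,interpolation=cv2.INTER_CUBIC);cv2.imwrite(name,c)
E
python3 - <<'E'
from h import *
print(M['top'].keys())
a=cv2.imread('pics/top0.png');b=cv2.imread('pics/scene0.png')
crop(a,295,120,395,195,8,'pics/t_stand.png')
crop(a,335,225,395,285,10,'pics/t_unit.png')
crop(b,150,165,250,260,6,'pics/s_stand.png')
crop(b,220,90,300,190,6,'pics/s_unit.png')
E
```

```text
dict_keys(['fx', 'fy', 'cx', 'cy', 'position', 'orientation'])
```

View pics/t_stand.png

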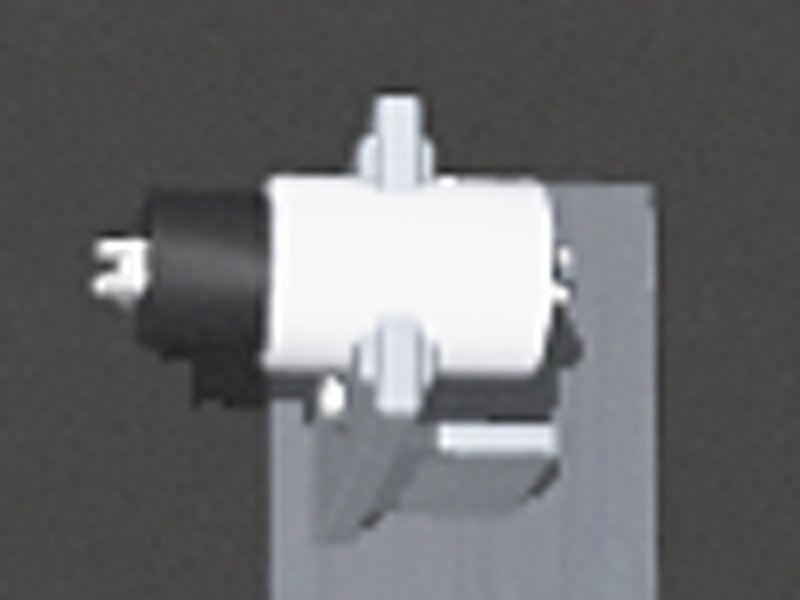

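View pics/t_unit.png

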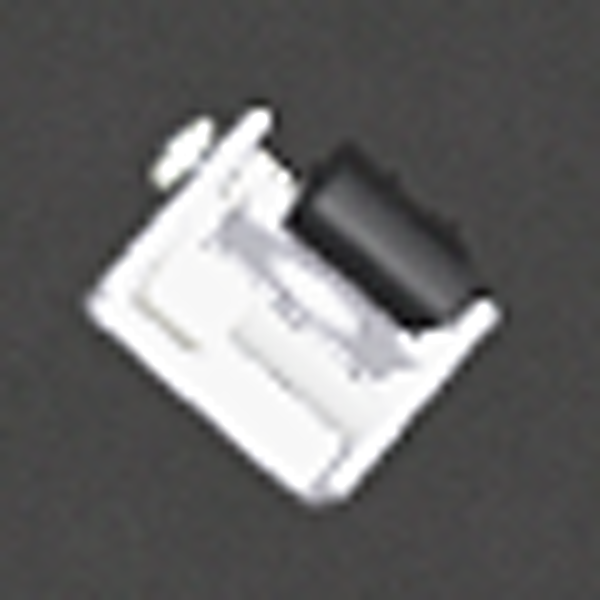

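View pics/s_stand.png

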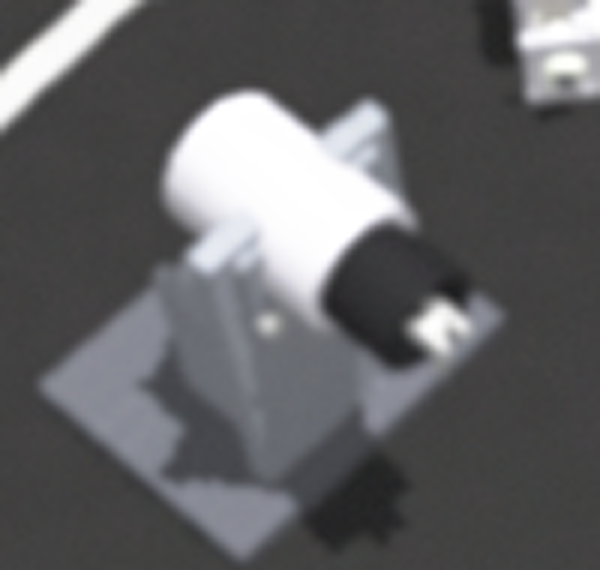

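View pics/s_unit.png

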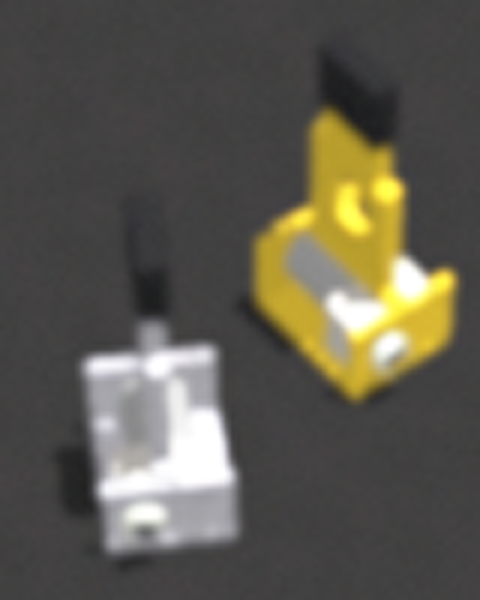

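```bash
cat >> h.py <<'E'
def box(cx,cy,yaw,lx,ly,z0,z1):
    P=np.array([[sx*lx/2,sy*ly/2,z] for z in(z0,z1) for sx,sy in((1,1),(1,-1),(-1,-1),(-1,1))])
    c,s=np.cos(yaw),np.sin(yaw);return np.c_[cx+c*P[:,0]-s*P[:,1],cy+s*P[:,0]+c*P[:,1],P[:,2]]
def drawbox(im,n,B,u0,v0,s,col):
    q=(proj(n,B)-[u0,v0]+.5)*s-.5;q=np.round(q).astype(int)
    for i in range(4):
        for a,b in((i,(i+1)%4),(4+i,4+(i+1)%4),(i,4+i)): cv2.line(im,tuple(map(int,q[a])),tuple(map(int,q[b])),col,1)
E
python3 - <<'E'
from h import *
print(proj('top',[.273,-.0706,0]),proj('top',[0,0,0]))
for U,V in((345,145),(300,205),(410,325),(480,280)): print(atz('top',335+U/10,225+V/10,.163))
c=np.mean([atz('top',335+U/10,225+V/10,.163) for U,V in((375,185),(300,205),(410,325),(450,245))],0);print(c)
for U,V in((90,310),(315,500),(500,310),(260,110)): print(atz('top',335+U/10,225+V/10,.043))
# scene grip top
for U,V in ((145,195),): print(atz('scene',220+U/6,90+V/6,.163))
# stand
for U,V in ((95,265),): print(atz('top',295+U/8,120+V/8,.15))
for U,V in ((655,185),): print(atz('top',295+U/8,120+V/8,.0))
E
```

```text
[[278.38225582 306.34637067]] [[248.3458307  430.09449697]]
[ 0.40904681 -0.26410667  0.163     ]
[ 0.39645786 -0.25404959  0.163     ]
[ 0.37102985 -0.27595955  0.163     ]
[ 0.38029694 -0.29110665  0.163     ]
[ 0.38892897 -0.27130622  0.163     ]
[ 0.38633758 -0.2247104   0.043     ]
[ 0.34189846 -0.27518732  0.043     ]
[ 0.38535279 -0.32031507  0.043     ]
[ 0.4328617  -0.26636772  0.043     ]
[ 0.37797375 -0.28374475  0.163     ]
[ 0.60403108 -0.13692393  0.15      ]
[ 6.74764125e-01 -3.23835622e-01 -2.22044605e-16]
```

```bash
cat > ov.py <<'E'
from h import *
import sys
def run(x,y,yawd):
    yaw=np.radians(yawd);out=[]
    for n,(u0,v0,u1,v1),s in(("top",(335,225,395,285),10),("scene",(225,90,270,190),6)):
        im=cv2.imread(f'pics/{n}0.png')[v0:v1,u0:u1];im=cv2.resize(im,None,fx=s,fy=s,interpolation=cv2.INTER_CUBIC)
        drawbox(im,n,box(x,y,yaw,.014,.040,.128,.163),u0,v0,s,(0,255,255))
        drawbox(im,n,box(x,y,yaw,.056,.072,0,.043),u0,v0,s,(0,0,255))
        out.append(im if im.shape[0]==600 else im)
    cv2.imwrite('pics/'+sys.argv[4],cv2.hconcat(out)[:, :800])
run(*map(float,sys.argv[1:4]))
E
python3 ov.py .3866 -.2717 -45 ov1.png; python3 ov.py .3866 -.2717 -41 ov2.png
```

```text
(no output)
```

View pics/ov1.png

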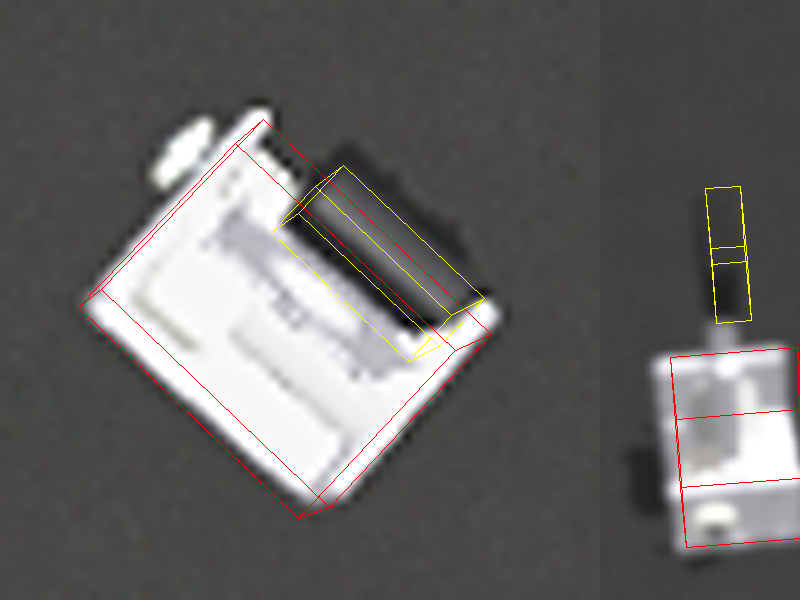

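View pics/ov2.png

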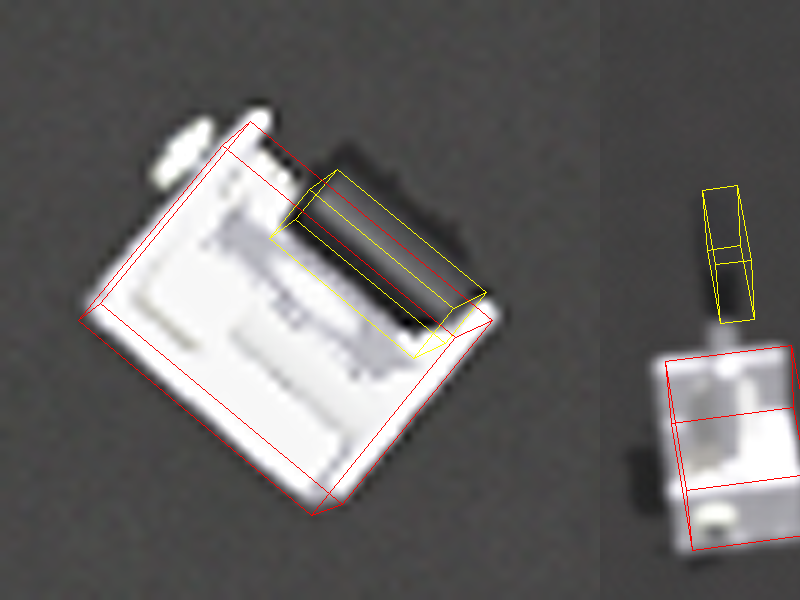

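```bash
python3 - <<'E'
from h import *
o=[]
for n,(u0,v0,u1,v1),s in(("top",(355,230,390,270),14),("scene",(233,118,258,158),14)):
    im=cv2.imread(f'pics/{n}0.png')[v0:v1,u0:u1].astype(float)
    im=np.clip((im-10)*2.2,0,255).astype(np.uint8)
    o.append(cv2.resize(im,None,fx=s,fy=s,interpolation=cv2.INTER_CUBIC))
cv2.imwrite('pics/grip.png',cv2.hconcat(o)[:, :800])
E
```

```text
(no output)
```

View pics/grip.png

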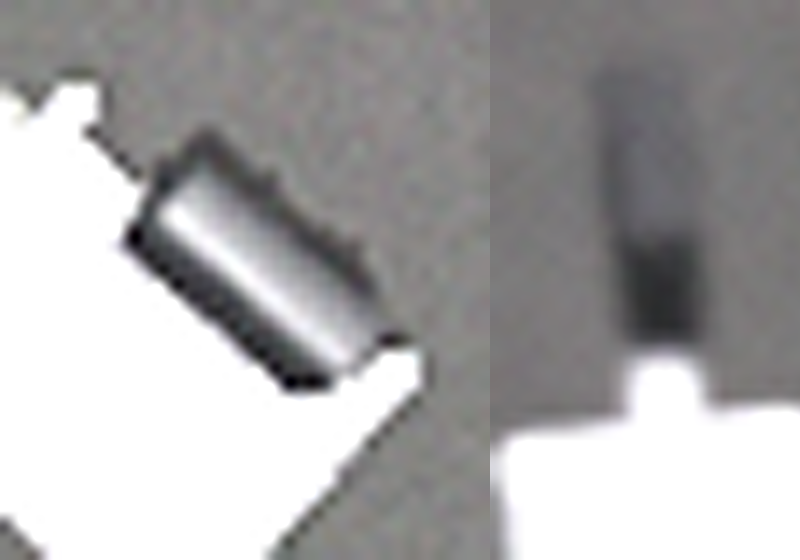

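```bash
python3 - <<'E'
from h import *
from scipy.optimize import least_squares
G=(.007,.020);F=(.028,.036)
pts=[]
def a(n,u0,v0,s,U,V,D,sx,sy,z): pts.append((n,u0+(U+.5)/s-.5,v0+(V+.5)/s-.5,sx*D[0],sy*D[1],z))
for U,V,sx,sy,z in((205,130,1,1,.163),(385,300,1,-1,.163),(130,235,-1,1,.128),(305,388,-1,-1,.128)): a('top',355,230,14,U,V,G,sx,sy,z)
for U,V,sx,sy,z in((110,65,1,-1,.163),(200,65,-1,-1,.163),(135,340,1,1,.128),(210,340,-1,1,.128)): a('scene',233,118,14,U,V,G,sx,sy,z)
for U,V,sx,sy,z in((500,312,1,-1,.043),(265,108,1,1,.043),(88,305,-1,1,.043),(318,503,-1,-1,0)): a('top',335,225,10,U,V,F,sx,sy,z)
for U,V,sx,sy,z in((105,550,1,1,0),(238,535,-1,1,0),(85,358,1,-1,.043),(217,347,-1,-1,.043)): a('scene',220,90,6,U,V,F,sx,sy,z)
def f(p):
    r=[]
    c,s=np.cos(p[2]),np.sin(p[2])
    for n,u,v,X,Y,z in pts:
        r+=list(proj(n,[p[0]+c*X-s*Y,p[1]+s*X+c*Y,z])[0]-[u,v])
    return np.array(r)
r=least_squares(f,[.387,-.272,-.75],loss='soft_l1')
print(r.x,np.degrees(r.x[2]));print(f(r.x).reshape(-1,2).round(2))
E
```

```text
[ 0.39033309 -0.2738822  -0.7465261 ] -42.77279488915131
[[ 0.25  0.68]
 [ 1.98  1.27]
 [-1.38  0.  ]
 [ 0.24  1.47]
 [-0.32 -0.64]
 [-0.93 -1.21]
 [ 0.43  2.09]
 [ 0.84  1.5 ]
 [ 0.   -0.21]
 [-0.05 -0.39]
 [ 2.13 -2.45]
 [-0.42 -0.24]
 [ 0.83  0.23]
 [-0.22  0.4 ]
 [ 0.42  0.61]
 [-0.45  0.24]]
```

```bash
python3 - <<'E'
from h import *
g=lambda U,V,z: atz('top',295+(U+.5)/8-.5,120+(V+.5)/8-.5,z).round(4)
print('panel far',g(378,95,.17),g(420,95,.17),'near',g(378,415,.17),g(420,415,.17))
print('peg tip',g(95,268,.145),'sleeve front(axis h)',g(150,188,.145),g(140,345,.145))
print('sleeve/barrel border', g(270,180,.145),g(265,365,.145))
s=lambda U,V,z: atz('scene',150+(U+.5)/6-.5,165+(V+.5)/6-.5,z).round(4)
print('scene panel top',s(375,98,.17),s(205,270,.17),s(255,225,.17))
print('peg tip',s(440,355,.145),s(470,325,.145))
t=lambda u,v,z: atz('top',u,v,z).round(4)
print('foot',t(329,142.5,.0),t(376.5,142.5,.0),t(329,201,0),t(376.5,201,0))
E
python3 - <<'E'
import sys;sys.path.insert(0,'.')
from h import *
a=cv2.imread('pics/top0.png');b=cv2.imread('pics/scene0.png')
o=[cv2.resize(x,(400,400),interpolation=cv2.INTER_CUBIC) for x in(a[140:170,300:330],b[200:240,200:240])]
cv2.imwrite('pics/peg.png',cv2.hconcat(o))
E
```

```text
panel far [ 0.6466 -0.2132  0.17  ] [ 0.6465 -0.2247  0.17  ] near [ 0.5561 -0.21    0.17  ] [ 0.556  -0.2213  0.17  ]
peg tip [ 0.6057 -0.1363  0.145 ] sleeve front(axis h) [ 0.6288 -0.1521  0.145 ] [ 0.5834 -0.1482  0.145 ]
sleeve/barrel border [ 0.6308 -0.1856  0.145 ] [ 0.5774 -0.1826  0.145 ]
scene panel top [ 0.5559 -0.2205  0.17  ] [ 0.6475 -0.2155  0.17  ] [ 0.623  -0.2153  0.17  ]
peg tip [ 0.6115 -0.1408  0.145 ] [ 0.5956 -0.1409  0.145 ]
foot [ 0.6776 -0.2028  0.    ] [ 0.6764 -0.323   0.    ] [ 0.5265 -0.1982  0.    ] [ 0.5253 -0.3155  0.    ]
```

View pics/peg.png

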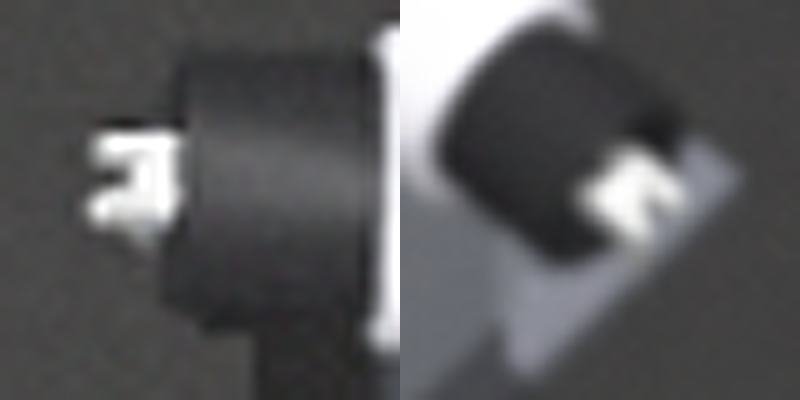

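```bash
cat >> h.py <<'E'
def tri(u1,v1,u2,v2):
    A=[];b=[]
    for n,u,v in(('top',u1,v1),('scene',u2,v2)):
        o,d=ray(n,u,v);d=d/np.linalg.norm(d);P=np.eye(3)-np.outer(d,d);A.append(P);b.append(P@o)
    return np.linalg.lstsq(np.vstack(A),np.hstack(b),rcond=None)[0]
def st():
    s=monitor.state();r=R.from_quat(s['orientation']);m=r.as_matrix()
    print('t',round(s['time'],2),'p',(s['tool_pos']*1000).round(2),'yawY',np.degrees(np.arctan2(m[1,1],m[0,1])).round(2),'tilt',(m[:,2]).round(4),'F',s['wrist_force'].round(2),'M',s['moment'].round(3),'gap',round(s['finger_gap']*1000,1),'q',s['q'].round(2))
    return s
def plan(pts,dyaw,n,s=None,dec=0):
    """pts: world waypoints after current pos; dyaw deg world about z"""
    s=s or monitor.state();r=R.from_quat(s['orientation']);p=s['tool_pos'].copy()
    W=np.vstack([p]+[np.array(x) for x in pts]);L=np.r_[0,np.cumsum(np.linalg.norm(np.diff(W,axis=0),axis=1))]
    dz=round(-dyaw/n,2)
    for k in range(1,n+1):
        t=np.array([np.interp(L[-1]*k/n,L,W[:,i]) for i in range(3)])
        o=np.round(r.inv().apply(t-p)*1000,dec)
        p=p+r.apply(o/1000);r=r*R.from_rotvec([0,0,np.radians(dz)])
        print('{"offset":[%g,%g,%g],"dr":[0,0,%g]},'%(*o,dz), '' if k%8 else '\n')
    print(p)
E
python3 - <<'E'
from h import *
print('peg tip',tri(295+(97)/8,120+268/8,150+455/6,165+338/6))
print('grip',tri(355+255/14.,230+225/14.,233+150/14,118+70/14))
s=st()
plan([[.36,.33,.27],[.45,0,.27],[.39,-.274,.24]],-112.4,24)
E
```

```text
peg tip [ 0.60411725 -0.13808914  0.14795597]
grip [ 0.39340171 -0.26854393  0.18375113]
t 0.1 p [218.08 585.18 230.6 ] yawY 69.56 tilt [-5.0e-04 -1.3e-03 -1.0e+00] F [-0.83  0.43  0.24] M [ 0.028 -0.006 -0.015] gap 85.0 q [ 1.2   0.42  1.63  0.    1.09 -0.02]
{"offset":[-29,-25,-5],"dr":[0,0,4.68]}, 
{"offset":[-31,-22,-5],"dr":[0,0,4.68]}, 
{"offset":[-32,-19,-5],"dr":[0,0,4.68]}, 
{"offset":[-34,-17,-5],"dr":[0,0,4.68]}, 
{"offset":[-35,-14,-5],"dr":[0,0,4.68]}, 
{"offset":[-37,-12,-6],"dr":[0,0,4.68]}, 
{"offset":[-37,-8,-5],"dr":[0,0,4.68]}, 
{"offset":[-37,-8,-3],"dr":[0,0,4.68]}, 

{"offset":[-36,-11,-0],"dr":[0,0,4.68]}, 
{"offset":[-38,-8,-0],"dr":[0,0,4.68]}, 
{"offset":[-38,-5,0],"dr":[0,0,4.68]}, 
{"offset":[-38,-2,0],"dr":[0,0,4.68]}, 
{"offset":[-38,2,0],"dr":[0,0,4.68]}, 
{"offset":[-38,4,0],"dr":[0,0,4.68]}, 
{"offset":[-38,7,0],"dr":[0,0,4.68]}, 
{"offset":[-36,11,0],"dr":[0,0,4.68]}, 

{"offset":[-37,7,2],"dr":[0,0,4.68]}, 
{"offset":[-38,-2,4],"dr":[0,0,4.68]}, 
{"offset":[-38,2,4],"dr":[0,0,4.68]}, 
{"offset":[-38,4,4],"dr":[0,0,4.68]}, 
{"offset":[-37,8,4],"dr":[0,0,4.68]}, 
{"offset":[-37,11,4],"dr":[0,0,4.68]}, 
{"offset":[-35,13,5],"dr":[0,0,4.68]}, 
{"offset":[-35,17,4],"dr":[0,0,4.68]}, 

[ 0.38976284 -0.27444582  0.2396558 ]
```

play_rows(
  gripper=85,
  moves=[
    {"offset": [-29,-25,-5],"dr": [0,0,4.68]},
    {"offset": [-31,-22,-5],"dr": [0,0,4.68]},
    {"offset": [-32,-19,-5],"dr": [0,0,4.68]},
    {"offset": [-34,-17,-5],"dr": [0,0,4.68]},
    {"offset": [-35,-14,-5],"dr": [0,0,4.68]},
    {"offset": [-37,-12,-6],"dr": [0,0,4.68]},
    {"offset": [-37,-8,-5],"dr": [0,0,4.68]},
    {"offset": [-37,-8,-3],"dr": [0,0,4.68]},
  ],
)

```text
time: 0.9
tool_pos: [0.3638, 0.3173, 0.2706]
orientation: [0.485, 0.874, 0.0, 0.0]
wrist_force: [1.6, 0.2, 0.4]
finger_gap: 0.085
```

play_rows(
  moves=[
    {"offset": [-36,-11,0],"dr": [0,0,4.68]},
    {"offset": [-38,-8,0],"dr": [0,0,4.68]},
    {"offset": [-38,-5,0],"dr": [0,0,4.68]},
    {"offset": [-38,-2,0],"dr": [0,0,4.68]},
    {"offset": [-38,2,0],"dr": [0,0,4.68]},
    {"offset": [-38,4,0],"dr": [0,0,4.68]},
    {"offset": [-38,7,0],"dr": [0,0,4.68]},
    {"offset": [-36,11,0],"dr": [0,0,4.68]},
  ],
)

```text
time: 1.7
tool_pos: [0.4439, 0.0226, 0.2702]
orientation: [0.74, 0.672, -0.0, -0.0]
wrist_force: [0.9, -0.2, -0.1]
finger_gap: 0.085
```

play_rows(
  moves=[
    {"offset": [-37,7,2],"dr": [0,0,4.68]},
    {"offset": [-38,-2,4],"dr": [0,0,4.68]},
    {"offset": [-38,2,4],"dr": [0,0,4.68]},
    {"offset": [-38,4,4],"dr": [0,0,4.68]},
    {"offset": [-37,8,4],"dr": [0,0,4.68]},
    {"offset": [-37,11,4],"dr": [0,0,4.68]},
    {"offset": [-35,13,5],"dr": [0,0,4.68]},
    {"offset": [-35,17,4],"dr": [0,0,4.68]},
  ],
)

```text
time: 2.5
tool_pos: [0.3891, -0.2752, 0.2389]
orientation: [0.917, 0.399, -0.0, -0.0]
wrist_force: [0.7, -0.3, -0.1]
finger_gap: 0.0852
```

```bash
python3 - <<'E'
from h import *
st()
o=[]
for n,(u0,v0,u1,v1) in(("scene",(205,60,285,190)),("top",(320,190,420,300))):
    im=capture(n)[:,:,::-1]; cv2.imwrite(f'pics/{n}1.png',im)
    o.append(cv2.resize(im[v0:v1,u0:u1],(400,int(400*(v1-v0)/(u1-u0)))))
o=[cv2.copyMakeBorder(x,0,650-x.shape[0],0,0,0) for x in o]
cv2.imwrite('pics/pre.png',cv2.hconcat(o)[:600])
E
```

```text
t 2.5 p [ 389.08 -275.24  238.9 ] yawY -42.96 tilt [-4.e-04  4.e-04 -1.e+00] F [ 0.71 -0.34 -0.07] M [-0.009  0.023 -0.041] gap 85.2 q [-0.64  0.19  1.94  0.    1.01  0.11]
```

View pics/pre.png

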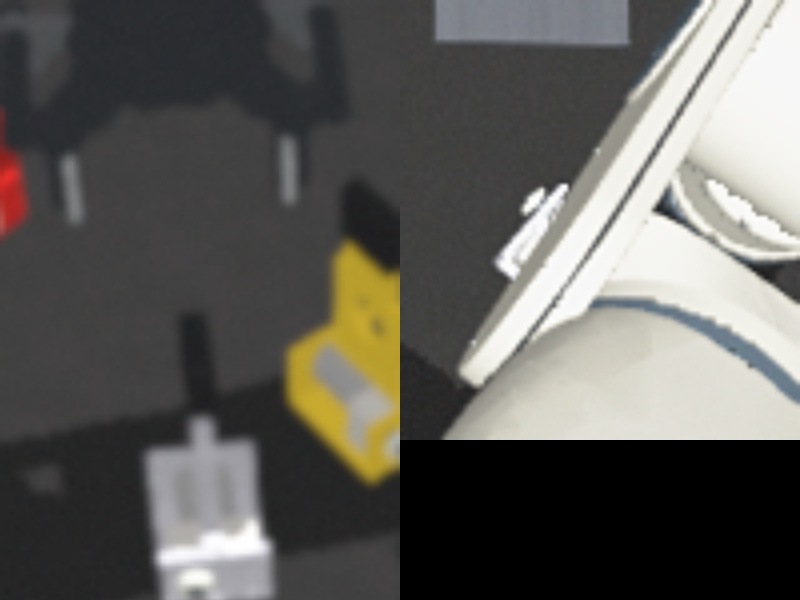

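```bash
python3 - <<'E'
from h import *
a=cv2.imread('pics/top0.png')
cv2.imwrite('pics/y.png',cv2.resize(a[285:335,335:395],None,fx=10,fy=10,interpolation=cv2.INTER_CUBIC))
for u,v in((360,310),(383,310)):print(atz('top',u,v,.16))
E
```

```text
[ 0.26390973 -0.23834719  0.16      ]
[ 0.26341338 -0.28565756  0.16      ]
```

View pics/y.png

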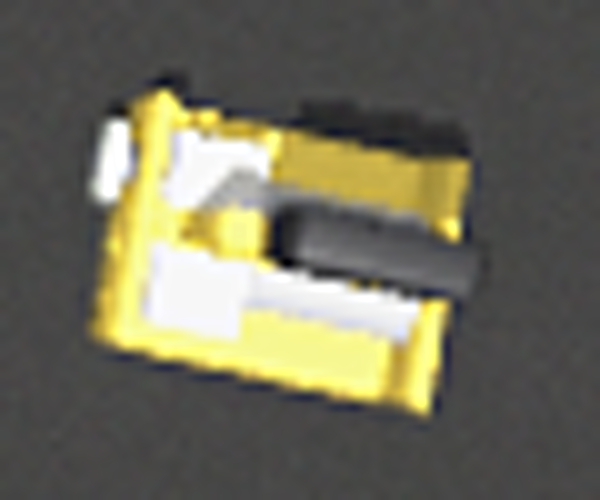

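play_rows(
  gripper=50,
  moves=[
    {"offset": [1.5,0,16],"dr": [0,0,0]},
    {"offset": [0,0,16],"dr": [0,0,0]},
    {"offset": [0,0,16],"dr": [0,0,0]},
    {"offset": [0,0,16],"dr": [0,0,0]},
    {"offset": [0,0,16],"dr": [0,0,0]},
    {"offset": [0,0,14],"dr": [0,0,0]},
    {"offset": [0,0,10],"dr": [0,0,0]},
    {"offset": [0,0,6],"dr": [0,0,0]},
  ],
)

```text
time: 3.4
tool_pos: [0.3907, -0.2723, 0.1285]
orientation: [0.916, 0.401, -0.0, -0.001]
wrist_force: [0.4, -0.4, -0.4]
finger_gap: 0.0499
```

```bash
python3 - <<'E'
from h import *
st()
im=capture('scene')[:,:,::-1]; cv2.imwrite(f'pics/scene2.png',im)
cv2.imwrite('pics/pre2.png',cv2.resize(im[80:190,200:290],None,fx=5,fy=5,interpolation=cv2.INTER_CUBIC))
E
```

```text
t 3.4 p [ 390.71 -272.27  128.52] yawY -42.73 tilt [-1.e-03  8.e-04 -1.e+00] F [ 0.43 -0.41 -0.45] M [ 0.006 -0.039  0.027] gap 49.9 q [-0.63  0.37  2.02  0.    0.75  0.11]
```

View pics/pre2.png

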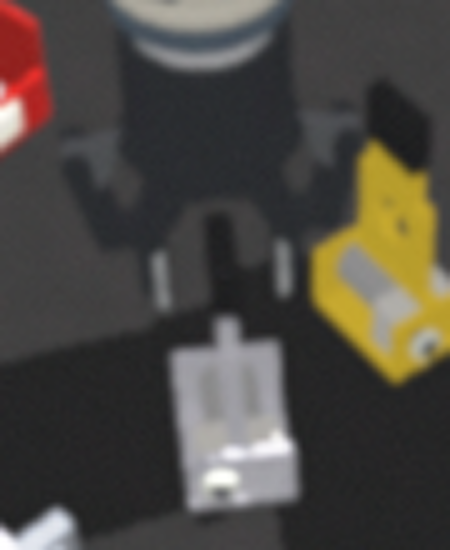

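play_rows(
  gripper=0,
  moves=[
    {"offset": [0,0,0],"dr": [0,0,0]},
    {"offset": [0,0,0],"dr": [0,0,0]},
    {"offset": [0,0,0],"dr": [0,0,0]},
    {"offset": [0,0,0],"dr": [0,0,0]},
    {"offset": [0,0,0],"dr": [0,0,0]},
    {"offset": [0,0,0],"dr": [0,0,0]},
    {"offset": [0,0,0],"dr": [0,0,0]},
    {"offset": [0,0,0],"dr": [0,0,0]},
  ],
)

```text
time: 4.25
tool_pos: [0.3909, -0.2729, 0.1298]
orientation: [0.916, 0.401, 0.0, 0.0]
wrist_force: [-2.1, 2.4, 6.5]
finger_gap: 0.0133
```

play_rows(
  moves=[
    {"offset": [0,0,-5],"dr": [0,0,0]},
    {"offset": [0,0,-10],"dr": [0,0,0]},
    {"offset": [0,0,-15],"dr": [0,0,0]},
    {"offset": [0,0,-15],"dr": [0,0,0]},
    {"offset": [0,0,-15],"dr": [0,0,0]},
    {"offset": [0,0,-15],"dr": [0,0,0]},
    {"offset": [0,0,-10],"dr": [0,0,0]},
    {"offset": [0,0,0],"dr": [0,0,0]},
  ],
)

```text
time: 5.05
tool_pos: [0.3917, -0.2735, 0.2159]
orientation: [0.916, 0.401, 0.001, 0.001]
wrist_force: [0.6, -0.2, -3.7]
finger_gap: 0.0132
```

```bash
python3 - <<'E'
from h import *
st()
im=capture('scene')[:,:,::-1]; cv2.imwrite(f'pics/scene3.png',im)
cv2.imwrite('pics/lift.png',cv2.resize(im[40:190,190:290],None,fx=4,fy=4,interpolation=cv2.INTER_CUBIC))
E
```

```text
t 5.05 p [ 391.73 -273.49  215.88] yawY -42.76 tilt [ 0.0025 -0.0019 -1.    ] F [ 0.55 -0.18 -3.73] M [ 0.034 -0.012  0.007] gap 13.2 q [-0.63  0.23  1.96 -0.    0.95  0.11]
```

View pics/lift.png

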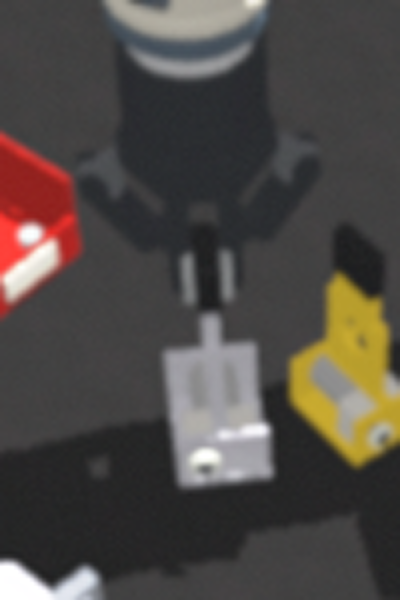

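```bash
python3 - <<'E'
from h import *
plan([[.42,-.12,.215],[.54,-.05,.212],[.6065,-.06,.195]],-48.8,16)
E
```

```text
{"offset":[19,-12,-0],"dr":[0,0,3.05]}, 
{"offset":[19,-13,-0],"dr":[0,0,3.05]}, 
{"offset":[18,-14,-0],"dr":[0,0,3.05]}, 
{"offset":[17,-15,-0],"dr":[0,0,3.05]}, 
{"offset":[16,-16,-0],"dr":[0,0,3.05]}, 
{"offset":[16,-17,-0],"dr":[0,0,3.05]}, 
{"offset":[15,-15,-0],"dr":[0,0,3.05]}, 
{"offset":[23,-2,0],"dr":[0,0,3.05]}, 

{"offset":[23,-2,1],"dr":[0,0,3.05]}, 
{"offset":[22,-5,0],"dr":[0,0,3.05]}, 
{"offset":[22,-5,1],"dr":[0,0,3.05]}, 
{"offset":[22,-6,0],"dr":[0,0,3.05]}, 
{"offset":[21,-7,1],"dr":[0,0,3.05]}, 
{"offset":[21,6,6],"dr":[0,0,3.05]}, 
{"offset":[22,5,5],"dr":[0,0,3.05]}, 
{"offset":[22,4,6],"dr":[0,0,3.05]}, 

[ 0.60692407 -0.06039589  0.19497852]
```

play_rows(
  moves=[
    {"offset": [19,-12,0],"dr": [0,0,3.05]},
    {"offset": [19,-13,0],"dr": [0,0,3.05]},
    {"offset": [18,-14,0],"dr": [0,0,3.05]},
    {"offset": [17,-15,0],"dr": [0,0,3.05]},
    {"offset": [16,-16,0],"dr": [0,0,3.05]},
    {"offset": [16,-17,0],"dr": [0,0,3.05]},
    {"offset": [15,-15,0],"dr": [0,0,3.05]},
    {"offset": [23,-2,0],"dr": [0,0,3.05]},
  ],
)

```text
time: 5.9
tool_pos: [0.4402, -0.1045, 0.2131]
orientation: [0.98, 0.197, -0.002, -0.001]
wrist_force: [0.5, -0.1, -3.7]
finger_gap: 0.013
```

play_rows(
  moves=[
    {"offset": [23,-2,1],"dr": [0,0,3.05]},
    {"offset": [22,-5,0],"dr": [0,0,3.05]},
    {"offset": [22,-5,1],"dr": [0,0,3.05]},
    {"offset": [22,-6,0],"dr": [0,0,3.05]},
    {"offset": [21,-7,1],"dr": [0,0,3.05]},
    {"offset": [21,6,6],"dr": [0,0,3.05]},
    {"offset": [22,5,5],"dr": [0,0,3.05]},
    {"offset": [22,4,6],"dr": [0,0,3.05]},
  ],
)

```text
time: 6.7
tool_pos: [0.6069, -0.06, 0.1928]
orientation: [1.0, -0.015, -0.001, -0.0]
wrist_force: [-0.4, 0.1, -4.1]
finger_gap: 0.0132
```

```bash
python3 - <<'E'
from h import *
st()
o=[]
for n,(u0,v0,u1,v1) in(("scene",(160,150,260,290)),("top",(250,110,360,190))):
    im=capture(n)[:,:,::-1]; cv2.imwrite(f'pics/{n}4.png',im)
    o.append(cv2.resize(im[v0:v1,u0:u1],None,fx=4,fy=4,interpolation=cv2.INTER_CUBIC)[:, :400])
o=[cv2.copyMakeBorder(x,0,560-x.shape[0],0,0,0) for x in o]
cv2.imwrite('pics/p4.png',cv2.hconcat(o))
E
```

```text
t 6.7 p [606.93 -59.97 192.83] yawY -91.66 tilt [-1.8e-03  2.0e-04 -1.0e+00] F [-0.44  0.07 -4.1 ] M [ 0.027 -0.093  0.007] gap 13.2 q [-0.12  0.45  1.69 -0.    1.    1.48]
```

View pics/p4.png

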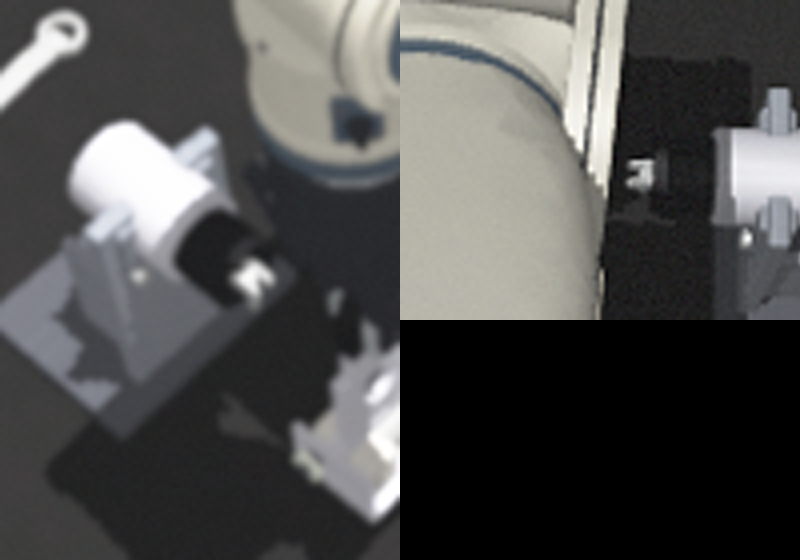

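```bash
cat > eye.py <<'E'
from h import *
import sys
def go(name,off=-.0498,tx=0.,take=True,win=(180,160,300,290),s=6):
    S=st();r=R.from_quat(S['orientation']);m=r.as_matrix();p=S['tool_pos']
    im=capture('scene')[:,:,::-1].copy()
    e=p+m[:,0]*tx+np.array([0,0,off]);ux=m[:,1];uy=m[:,0]
    u0,v0,u1,v1=win
    c=cv2.resize(im[v0:v1,u0:u1],None,fx=s,fy=s,interpolation=cv2.INTER_CUBIC)
    t=np.linspace(0,2*np.pi,60)
    for sx,col in((-.004,(0,255,0)),(.004,(0,255,255))):
        P=e+sx*ux+.014*(np.cos(t)[:,None]*uy+np.sin(t)[:,None]*np.array([0,0,1]))
        q=(proj('scene',P)-[u0,v0]+.5)*s-.5
        cv2.polylines(c,[q.astype(int)],True,col,1)
    yaw=np.arctan2(ux[1],ux[0])
    drawbox(c,'scene',box(e[0],e[1],yaw,.056,.072,e[2]-.080,e[2]-.037),u0,v0,s,(0,0,255))
    cv2.imwrite('pics/'+name,c); print('eye',e)
if __name__=='__main__': go(sys.argv[1])
E
python3 eye.py eye1.png
```

```text
t 6.8 p [608.29 -60.41 192.37] yawY -91.63 tilt [-6.e-04 -0.e+00 -1.e+00] F [-0.23 -0.96 -3.78] M [ 0.03   0.179 -0.019] gap 13.4 q [-0.12  0.45  1.69 -0.    1.    1.48]
eye [ 0.60829101 -0.06040848  0.14256595]
```

View pics/eye1.png

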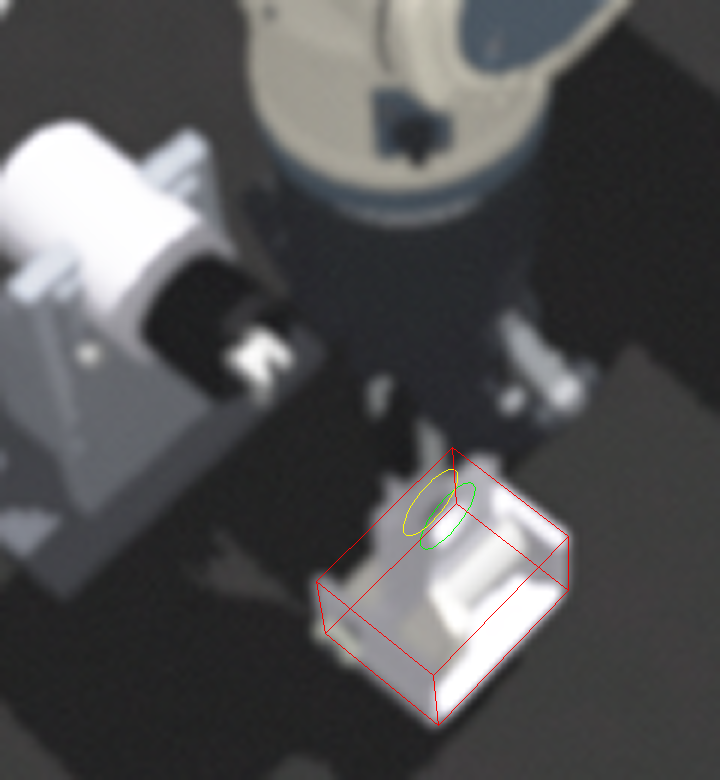

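play_rows(
  moves=[
    {"offset": [-1,5,-2],"dr": [0,0,0]},
    {"offset": [0,10,0],"dr": [0,0,0]},
    {"offset": [0,12,0],"dr": [0,0,0]},
    {"offset": [0,12,0],"dr": [0,0,0]},
    {"offset": [0,10,0],"dr": [0,0,0]},
    {"offset": [0,7,0],"dr": [0,0,0]},
    {"offset": [0,4,0],"dr": [0,0,0]},
    {"offset": [0,0,0],"dr": [0,0,0]},
  ],
)

```text
time: 7.65
tool_pos: [0.604, -0.1207, 0.1963]
orientation: [1.0, -0.014, -0.0, -0.0]
wrist_force: [0.7, 0.7, -3.5]
finger_gap: 0.0133
```

```bash
python3 eye.py eye2.png
```

```text
t 7.65 p [ 603.95 -120.73  196.3 ] yawY -91.61 tilt [-0.  0. -1.] F [ 0.72  0.68 -3.54] M [-0.035 -0.037 -0.033] gap 13.3 q [-0.22  0.45  1.68  0.    1.01  1.38]
eye [ 0.60395087 -0.12072614  0.14650198]
```

View pics/eye2.png

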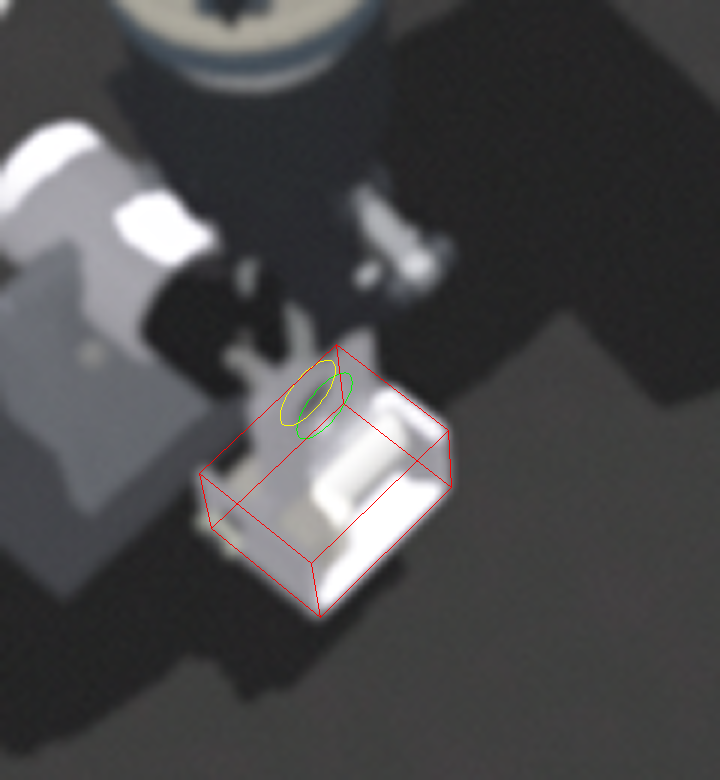

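play_rows(
  moves=[
    {"offset": [1,2,0],"dr": [0,0,0]},
    {"offset": [0,2,0],"dr": [0,0,0]},
    {"offset": [0,2,0],"dr": [0,0,0]},
    {"offset": [0,2,0],"dr": [0,0,0]},
    {"offset": [0,2,0],"dr": [0,0,0]},
    {"offset": [0,2,0],"dr": [0,0,0]},
    {"offset": [0,2,0],"dr": [0,0,0]},
    {"offset": [0,0,0],"dr": [0,0,0]},
  ],
)

```text
time: 8.5
tool_pos: [0.6046, -0.1345, 0.1963]
orientation: [1.0, -0.014, 0.0, 0.0]
wrist_force: [-0.4, -0.2, -3.0]
finger_gap: 0.0132
```

play_rows(
  moves=[
    {"offset": [0,1,0],"dr": [0,0,0]},
    {"offset": [0,1,0],"dr": [0,0,0]},
    {"offset": [0,1,0],"dr": [0,0,0]},
    {"offset": [0,1,0],"dr": [0,0,0]},
    {"offset": [0,1,0],"dr": [0,0,0]},
    {"offset": [0,1,0],"dr": [0,0,0]},
    {"offset": [0,0,0],"dr": [0,0,0]},
    {"offset": [0,0,0],"dr": [0,0,0]},
  ],
)

```text
time: 9.3
tool_pos: [0.6045, -0.1401, 0.1963]
orientation: [1.0, -0.014, 0.0, 0.0]
wrist_force: [0.3, -0.6, -3.2]
finger_gap: 0.0132
```

```bash
python3 eye.py eye3.png
```

```text
t 9.3 p [ 604.48 -140.15  196.34] yawY -91.56 tilt [ 0. -0. -1.] F [ 0.32 -0.57 -3.23] M [ 0.002 -0.009 -0.024] gap 13.2 q [-0.25  0.46  1.67 -0.    1.02  1.35]
eye [ 0.6044762  -0.14014873  0.14654332]
```

View pics/eye3.png

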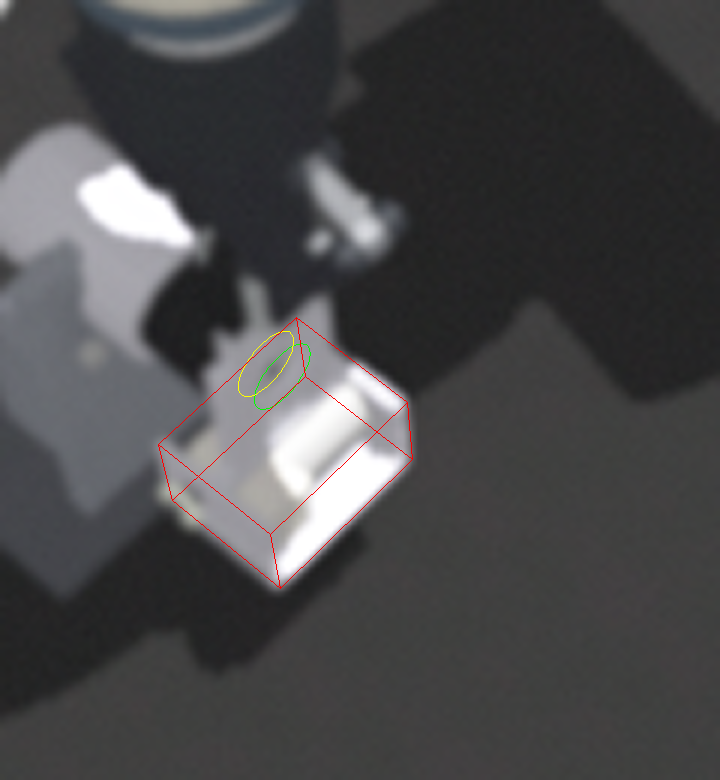

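play_rows(
  moves=[
    {"offset": [0,1,0],"dr": [0,0,0]},
    {"offset": [0,1,0],"dr": [0,0,0]},
    {"offset": [0,1,0],"dr": [0,0,0]},
    {"offset": [0,0,0.5],"dr": [0,0,0]},
    {"offset": [0,0,0.5],"dr": [0,0,0]},
    {"offset": [0,0,0.5],"dr": [0,0,0]},
    {"offset": [0,0,0],"dr": [0,0,0]},
    {"offset": [0,0,0],"dr": [0,0,0]},
  ],
)

```text
time: 10.15
tool_pos: [0.6043, -0.1431, 0.1948]
orientation: [1.0, -0.014, -0.0, -0.0]
wrist_force: [-0.3, 1.1, -3.2]
finger_gap: 0.0133
```

play_rows(
  moves=[
    {"offset": [0,0,0.5],"dr": [0,0,0]},
    {"offset": [0,0,0.5],"dr": [0,0,0]},
    {"offset": [0,0,0.5],"dr": [0,0,0]},
    {"offset": [0,0,0],"dr": [0,0,0]},
    {"offset": [0,0,0],"dr": [0,0,0]},
    {"offset": [0,0,0],"dr": [0,0,0]},
    {"offset": [0,0,0],"dr": [0,0,0]},
    {"offset": [0,0,0],"dr": [0,0,0]},
  ],
)

```text
time: 10.95
tool_pos: [0.6044, -0.1431, 0.1933]
orientation: [1.0, -0.014, -0.0, 0.0]
wrist_force: [-1.1, -0.7, -3.8]
finger_gap: 0.013
```

play_rows(
  moves=[
    {"offset": [0,0,0.5],"dr": [0,0,0]},
    {"offset": [0,0,0.5],"dr": [0,0,0]},
    {"offset": [0,0,0.5],"dr": [0,0,0]},
    {"offset": [0,0,0],"dr": [0,0,0]},
    {"offset": [0,0,0],"dr": [0,0,0]},
    {"offset": [0,0,0],"dr": [0,0,0]},
    {"offset": [0,0,0],"dr": [0,0,0]},
    {"offset": [0,0,0],"dr": [0,0,0]},
  ],
)

```text
time: 11.75
tool_pos: [0.6044, -0.1431, 0.1918]
orientation: [1.0, -0.014, -0.0, 0.0]
wrist_force: [-0.3, -0.3, -2.7]
finger_gap: 0.0134
```

play_rows(
  moves=[
    {"offset": [0,0,0.5],"dr": [0,0,0]},
    {"offset": [0,0,0.5],"dr": [0,0,0]},
    {"offset": [0,0,0],"dr": [0,0,0]},
    {"offset": [0,0,0],"dr": [0,0,0]},
    {"offset": [0,0,0],"dr": [0,0,0]},
    {"offset": [0,0,0],"dr": [0,0,0]},
    {"offset": [0,0,0],"dr": [0,0,0]},
    {"offset": [0,0,0],"dr": [0,0,0]},
  ],
)

```text
time: 12.55
tool_pos: [0.6045, -0.1432, 0.1909]
orientation: [1.0, -0.014, 0.0, 0.0]
wrist_force: [0.0, -0.1, -1.7]
finger_gap: 0.0136
```

play_rows(
  moves=[
    {"offset": [0,0,0.5],"dr": [0,0,0]},
    {"offset": [0,0,0.5],"dr": [0,0,0]},
    {"offset": [0,0,0],"dr": [0,0,0]},
    {"offset": [0,0,0],"dr": [0,0,0]},
    {"offset": [0,0,0],"dr": [0,0,0]},
    {"offset": [0,0,0],"dr": [0,0,0]},
    {"offset": [0,0,0],"dr": [0,0,0]},
    {"offset": [0,0,0],"dr": [0,0,0]},
  ],
)

```text
time: 13.35
tool_pos: [0.6047, -0.1432, 0.1905]
orientation: [1.0, -0.014, 0.0, 0.0]
wrist_force: [-1.7, 0.5, 6.7]
finger_gap: 0.0134
```

play_rows(
  moves=[
    {"offset": [0,0,-0.6],"dr": [0,0,0]},
    {"offset": [0,0,0],"dr": [0,0,0]},
    {"offset": [0,0,0],"dr": [0,0,0]},
    {"offset": [0,1,0],"dr": [0,0,0]},
    {"offset": [0,1,0],"dr": [0,0,0]},
    {"offset": [0,0,0],"dr": [0,0,0]},
    {"offset": [0,0,0],"dr": [0,0,0]},
    {"offset": [0,0,0],"dr": [0,0,0]},
  ],
)

```text
time: 14.15
tool_pos: [0.6046, -0.1444, 0.1905]
orientation: [1.0, -0.014, 0.0, -0.001]
wrist_force: [1.6, 5.9, 4.7]
finger_gap: 0.0132
```

play_rows(
  moves=[
    {"offset": [0,0,-0.4],"dr": [0,0,0]},
    {"offset": [0,0,0],"dr": [0,0,0]},
    {"offset": [0,1,0],"dr": [0,0,0]},
    {"offset": [0,0,0],"dr": [0,0,0]},
    {"offset": [0,0,0],"dr": [0,0,0]},
    {"offset": [0,0,0],"dr": [0,0,0]},
    {"offset": [0,0,0],"dr": [0,0,0]},
    {"offset": [0,0,0],"dr": [0,0,0]},
  ],
)

```text
time: 14.95
tool_pos: [0.6044, -0.1458, 0.1907]
orientation: [1.0, -0.014, 0.0, -0.0]
wrist_force: [1.0, 6.7, 0.4]
finger_gap: 0.0136
```

```bash
python3 eye.py eye4.png
```

```text
t 14.95 p [ 604.45 -145.8   190.69] yawY -91.58 tilt [ 2.e-04  7.e-04 -1.e+00] F [0.95 6.66 0.4 ] M [ 1.061 -0.387 -0.106] gap 13.6 q [-0.26  0.47  1.67  0.    1.01  1.34]
eye [ 0.60444757 -0.14580175  0.14089096]
```

View pics/eye4.png

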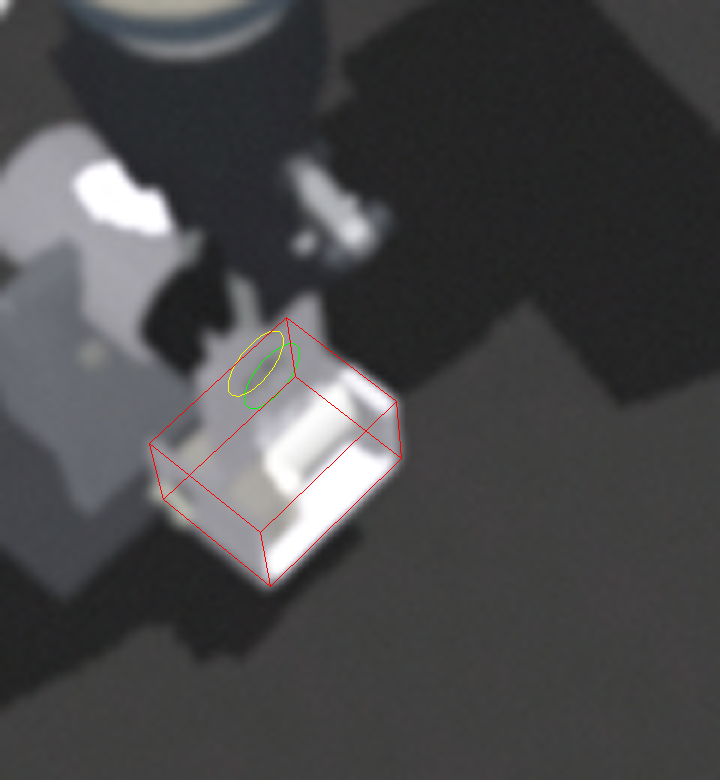

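play_rows(
  moves=[
    {"offset": [0,1,0],"dr": [0,0,0]},
    {"offset": [0,1,0],"dr": [0,0,0]},
    {"offset": [0,1,0],"dr": [0,0,0]},
    {"offset": [0,1,0],"dr": [0,0,0]},
    {"offset": [0,1,0],"dr": [0,0,0]},
    {"offset": [0,0,0],"dr": [0,0,0]},
    {"offset": [0,0,0],"dr": [0,0,0]},
    {"offset": [0,0,0],"dr": [0,0,0]},
  ],
)

```text
time: 15.8
tool_pos: [0.6043, -0.1501, 0.1907]
orientation: [1.0, -0.014, 0.0, -0.001]
wrist_force: [1.6, 7.3, 1.7]
finger_gap: 0.0132
```

play_rows(
  moves=[
    {"offset": [0,1,-0.1],"dr": [0,0,0]},
    {"offset": [0,1,0],"dr": [0,0,0]},
    {"offset": [0,1,0],"dr": [0,0,0]},
    {"offset": [0,1,0],"dr": [0,0,0]},
    {"offset": [0,1,0],"dr": [0,0,0]},
    {"offset": [0,1,0],"dr": [0,0,0]},
    {"offset": [0,0,0],"dr": [0,0,0]},
    {"offset": [0,0,0],"dr": [0,0,0]},
  ],
)

```text
time: 16.6
tool_pos: [0.6041, -0.1559, 0.1907]
orientation: [1.0, -0.014, -0.0, -0.001]
wrist_force: [2.7, 8.6, 1.3]
finger_gap: 0.0132
```

play_rows(
  moves=[
    {"offset": [0,1,0],"dr": [0,0,0]},
    {"offset": [0,1,0],"dr": [0,0,0]},
    {"offset": [0,1,0],"dr": [0,0,0]},
    {"offset": [0,1,0],"dr": [0,0,0]},
    {"offset": [0,1,0],"dr": [0,0,0]},
    {"offset": [0,1,0],"dr": [0,0,0]},
    {"offset": [0,0,0],"dr": [0,0,0]},
    {"offset": [0,0,0],"dr": [0,0,0]},
  ],
)

```text
time: 17.4
tool_pos: [0.6039, -0.1616, 0.1907]
orientation: [1.0, -0.014, -0.0, -0.001]
wrist_force: [2.0, 9.6, 1.4]
finger_gap: 0.0133
```

```bash
python3 eye.py eye5.png
```

```text
t 17.4 p [ 603.89 -161.62  190.71] yawY -91.59 tilt [-2.0e-04  2.7e-03 -1.0e+00] F [2.   9.63 1.41] M [ 2.03  -0.41  -0.123] gap 13.3 q [-0.28  0.47  1.66  0.    1.01  1.32]
eye [ 0.60389345 -0.16162024  0.14090903]
```

View pics/eye5.png

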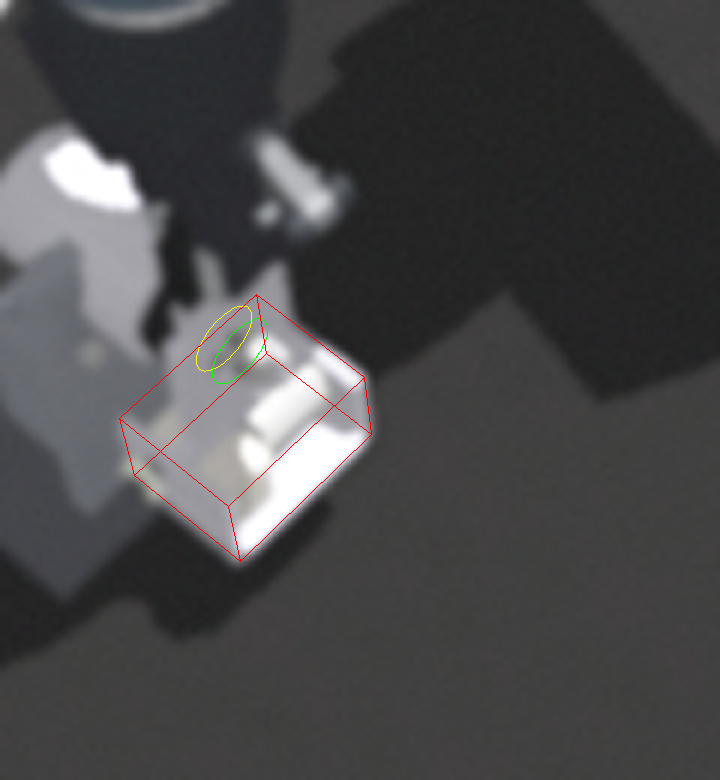

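play_rows(
  moves=[
    {"offset": [0,1,0],"dr": [0,0,0]},
    {"offset": [0,1,0],"dr": [0,0,0]},
    {"offset": [0,1,0],"dr": [0,0,0]},
    {"offset": [0,1,0],"dr": [0,0,0]},
    {"offset": [0,1,0],"dr": [0,0,0]},
    {"offset": [0,1,0],"dr": [0,0,0]},
    {"offset": [0,0,0],"dr": [0,0,0]},
    {"offset": [0,0,0],"dr": [0,0,0]},
  ],
)

```text
time: 18.25
tool_pos: [0.6037, -0.1674, 0.1907]
orientation: [1.0, -0.014, -0.0, -0.002]
wrist_force: [2.4, 10.0, 1.3]
finger_gap: 0.0135
```

play_rows(
  moves=[
    {"offset": [0,0.5,0],"dr": [0,0,0]},
    {"offset": [0,0.5,0],"dr": [0,0,0]},
    {"offset": [0,0.5,0],"dr": [0,0,0]},
    {"offset": [0,0.5,0],"dr": [0,0,0]},
    {"offset": [0,0,0],"dr": [0,0,0]},
    {"offset": [0,0,0],"dr": [0,0,0]},
    {"offset": [0,0,0],"dr": [0,0,0]},
    {"offset": [0,0,0],"dr": [0,0,0]},
  ],
)

```text
time: 19.05
tool_pos: [0.6036, -0.1692, 0.1907]
orientation: [1.0, -0.014, -0.0, -0.002]
wrist_force: [1.4, 12.1, 1.9]
finger_gap: 0.0132
```

play_rows(
  moves=[
    {"offset": [0,0.5,0],"dr": [0,0,0]},
    {"offset": [0,0.5,0],"dr": [0,0,0]},
    {"offset": [0,0,0],"dr": [0,0,0]},
    {"offset": [0,0,0],"dr": [0,0,0]},
    {"offset": [0,0,0],"dr": [0,0,0]},
    {"offset": [0,0,0],"dr": [0,0,0]},
    {"offset": [0,0,0],"dr": [0,0,0]},
    {"offset": [0,0,0],"dr": [0,0,0]},
  ],
)

```text
time: 19.85
tool_pos: [0.6035, -0.1702, 0.1907]
orientation: [1.0, -0.014, -0.0, -0.002]
wrist_force: [1.3, 11.3, 2.3]
finger_gap: 0.0135
```

play_rows(
  moves=[
    {"offset": [0,0.5,0],"dr": [0,0,0]},
    {"offset": [0,0.5,0],"dr": [0,0,0]},
    {"offset": [0,0,0],"dr": [0,0,0]},
    {"offset": [0,0,0],"dr": [0,0,0]},
    {"offset": [0,0,0],"dr": [0,0,0]},
    {"offset": [0,0,0],"dr": [0,0,0]},
    {"offset": [0,0,0],"dr": [0,0,0]},
    {"offset": [0,0,0],"dr": [0,0,0]},
  ],
)

```text
time: 20.65
tool_pos: [0.6035, -0.1711, 0.1907]
orientation: [1.0, -0.014, -0.0, -0.002]
wrist_force: [1.5, 12.7, 3.6]
finger_gap: 0.0134
```

play_rows(
  moves=[
    {"offset": [0,0.5,0],"dr": [0,0,0]},
    {"offset": [0,0.5,0],"dr": [0,0,0]},
    {"offset": [0,0,0],"dr": [0,0,0]},
    {"offset": [0,0,0],"dr": [0,0,0]},
    {"offset": [0,0,0],"dr": [0,0,0]},
    {"offset": [0,0,0],"dr": [0,0,0]},
    {"offset": [0,0,0],"dr": [0,0,0]},
    {"offset": [0,0,0],"dr": [0,0,0]},
  ],
)

```text
time: 21.45
tool_pos: [0.6035, -0.1721, 0.1907]
orientation: [1.0, -0.014, -0.0, -0.002]
wrist_force: [2.2, 12.5, 2.3]
finger_gap: 0.0133
```

play_rows(
  moves=[
    {"offset": [0,0.5,-0.1],"dr": [0,0,0]},
    {"offset": [0,0.5,0],"dr": [0,0,0]},
    {"offset": [0,0,0],"dr": [0,0,0]},
    {"offset": [0,0,0],"dr": [0,0,0]},
    {"offset": [0,0,0],"dr": [0,0,0]},
    {"offset": [0,0,0],"dr": [0,0,0]},
    {"offset": [0,0,0],"dr": [0,0,0]},
    {"offset": [0,0,0],"dr": [0,0,0]},
  ],
)

```text
time: 22.25
tool_pos: [0.6034, -0.173, 0.1907]
orientation: [1.0, -0.014, -0.0, -0.002]
wrist_force: [1.3, 11.2, 2.5]
finger_gap: 0.0129
```

```bash
python3 - <<'E'
from h import *
s=st();
o=[]
for n,(u0,v0,u1,v1) in(("scene",(195,190,245,240)),("top",(295,125,345,175))):
    im=capture(n)[:,:,::-1]; cv2.imwrite(f'pics/{n}6.png',im)
    o.append(cv2.resize(im[v0:v1,u0:u1],(400,400),interpolation=cv2.INTER_CUBIC))
cv2.imwrite('pics/p6.png',cv2.hconcat(o))
E
```

```text
t 22.25 p [ 603.44 -173.04  190.7 ] yawY -91.6 tilt [-6.0e-04  3.7e-03 -1.0e+00] F [ 1.34 11.17  2.53] M [ 2.432 -0.472 -0.055] gap 12.9 q [-0.3   0.47  1.65  0.    1.02  1.3 ]
```

View pics/p6.png

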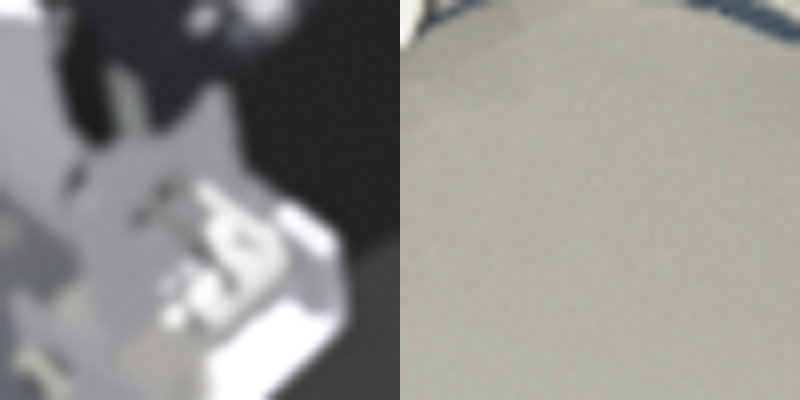

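play_rows(
  moves=[
    {"offset": [0,0.5,0],"dr": [0,0,0]},
    {"offset": [0,0.5,0],"dr": [0,0,0]},
    {"offset": [0,0,0],"dr": [0,0,0]},
    {"offset": [0,0,0],"dr": [0,0,0]},
    {"offset": [0,0,0],"dr": [0,0,0]},
    {"offset": [0,0,0],"dr": [0,0,0]},
    {"offset": [0,0,0],"dr": [0,0,0]},
    {"offset": [0,0,0],"dr": [0,0,0]},
  ],
)

```text
time: 23.15
tool_pos: [0.6034, -0.174, 0.1907]
orientation: [1.0, -0.014, -0.0, -0.002]
wrist_force: [2.3, 12.2, 2.9]
finger_gap: 0.0135
```

play_rows(
  moves=[
    {"offset": [0,0.5,0],"dr": [0,0,0]},
    {"offset": [0,0.5,0],"dr": [0,0,0]},
    {"offset": [0,0,0],"dr": [0,0,0]},
    {"offset": [0,0,0],"dr": [0,0,0]},
    {"offset": [0,0,0],"dr": [0,0,0]},
    {"offset": [0,0,0],"dr": [0,0,0]},
    {"offset": [0,0,0],"dr": [0,0,0]},
    {"offset": [0,0,0],"dr": [0,0,0]},
  ],
)

```text
time: 23.95
tool_pos: [0.6034, -0.1749, 0.1907]
orientation: [1.0, -0.014, -0.0, -0.002]
wrist_force: [2.0, 12.1, 2.5]
finger_gap: 0.0134
```

play_rows(
  moves=[
    {"offset": [0,0.5,0],"dr": [0,0,0]},
    {"offset": [0,0.5,0],"dr": [0,0,0]},
    {"offset": [0,0,0],"dr": [0,0,0]},
    {"offset": [0,0,0],"dr": [0,0,0]},
    {"offset": [0,0,0],"dr": [0,0,0]},
    {"offset": [0,0,0],"dr": [0,0,0]},
    {"offset": [0,0,0],"dr": [0,0,0]},
    {"offset": [0,0,0],"dr": [0,0,0]},
  ],
)

```text
time: 24.75
tool_pos: [0.6034, -0.1757, 0.1907]
orientation: [1.0, -0.014, -0.0, -0.002]
wrist_force: [2.9, 13.6, 2.9]
finger_gap: 0.013
```

play_rows(
  moves=[
    {"offset": [0,0.5,0],"dr": [0,0,0]},
    {"offset": [0,0,0],"dr": [0,0,0]},
    {"offset": [0,0,0],"dr": [0,0,0]},
    {"offset": [0,0,0],"dr": [0,0,0]},
    {"offset": [0,0,0],"dr": [0,0,0]},
    {"offset": [0,0,0],"dr": [0,0,0]},
    {"offset": [0,0,0],"dr": [0,0,0]},
    {"offset": [0,0,0],"dr": [0,0,0]},
  ],
)

```text
time: 25.55
tool_pos: [0.6034, -0.1757, 0.1907]
orientation: [1.0, -0.014, -0.0, -0.002]
wrist_force: [2.2, 15.9, 3.3]
finger_gap: 0.013
```

```bash
python3 eye.py eye7.png
```

```text
t 25.55 p [ 603.35 -175.74  190.71] yawY -91.61 tilt [-7.e-04  5.e-03 -1.e+00] F [ 2.18 15.93  3.28] M [ 3.066 -0.482 -0.068] gap 13.0 q [-0.3   0.48  1.65  0.01  1.02  1.29]
eye [ 0.60335058 -0.17573515  0.14091116]
```

View pics/eye7.png

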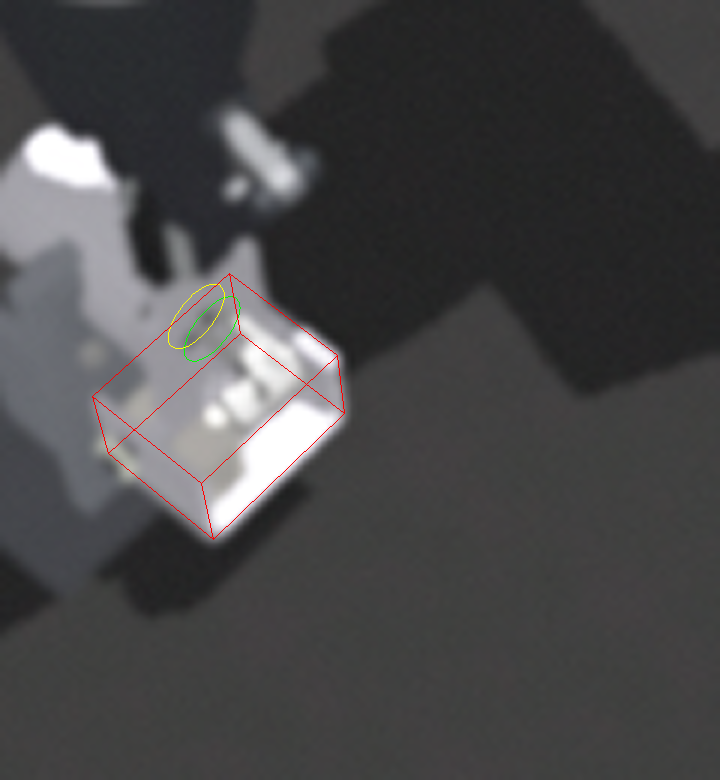

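play_rows(
  moves=[
    {"offset": [0,-0.5,0],"dr": [0,0,0]},
    {"offset": [0,-1,0],"dr": [0,0,0]},
    {"offset": [0,-2,0],"dr": [0,0,0]},
    {"offset": [0,-2,0],"dr": [0,0,0]},
    {"offset": [0,-2,0],"dr": [0,0,0]},
    {"offset": [0,-2,0],"dr": [0,0,0]},
    {"offset": [0,-2,0],"dr": [0,0,0]},
    {"offset": [0,0,0],"dr": [0,0,0]},
  ],
)

```text
time: 26.4
tool_pos: [0.6037, -0.1665, 0.1907]
orientation: [1.0, -0.014, -0.0, -0.001]
wrist_force: [1.6, 6.0, -0.6]
finger_gap: 0.0132
```

play_rows(
  moves=[
    {"offset": [0,-1,0],"dr": [0,0,0]},
    {"offset": [0,-1,0],"dr": [0,0,0]},
    {"offset": [0,-1,0],"dr": [0,0,0]},
    {"offset": [0,-1,0],"dr": [0,0,0]},
    {"offset": [0,-1,0],"dr": [0,0,0]},
    {"offset": [0,0,0],"dr": [0,0,0]},
    {"offset": [0,0,0],"dr": [0,0,0]},
    {"offset": [0,0,0],"dr": [0,0,0]},
  ],
)

```text
time: 27.2
tool_pos: [0.6038, -0.1618, 0.1907]
orientation: [1.0, -0.014, -0.0, -0.0]
wrist_force: [2.6, 4.6, -3.6]
finger_gap: 0.013
```

play_rows(
  moves=[
    {"offset": [0,-0.5,0],"dr": [0,0,0]},
    {"offset": [0,-0.5,0],"dr": [0,0,0]},
    {"offset": [0,-0.5,0],"dr": [0,0,0]},
    {"offset": [0,-0.5,0],"dr": [0,0,0]},
    {"offset": [0,0,0],"dr": [0,0,0]},
    {"offset": [0,0,0],"dr": [0,0,0]},
    {"offset": [0,0,0],"dr": [0,0,0]},
    {"offset": [0,0,0],"dr": [0,0,0]},
  ],
)

```text
time: 28.0
tool_pos: [0.6038, -0.1599, 0.1908]
orientation: [1.0, -0.014, -0.0, -0.0]
wrist_force: [3.0, 5.1, -4.5]
finger_gap: 0.0133
```

play_rows(
  moves=[
    {"offset": [0,-0.5,0.3],"dr": [0,0,0]},
    {"offset": [0,-0.5,0],"dr": [0,0,0]},
    {"offset": [0,-0.5,0],"dr": [0,0,0]},
    {"offset": [0,-0.5,0],"dr": [0,0,0]},
    {"offset": [0,-0.5,0],"dr": [0,0,0]},
    {"offset": [0,0,0],"dr": [0,0,0]},
    {"offset": [0,0,0],"dr": [0,0,0]},
    {"offset": [0,0,0],"dr": [0,0,0]},
  ],
)

```text
time: 28.8
tool_pos: [0.604, -0.1576, 0.1907]
orientation: [1.0, -0.014, -0.0, -0.0]
wrist_force: [1.1, 4.8, -1.7]
finger_gap: 0.0132
```

play_rows(
  moves=[
    {"offset": [0,-0.5,0],"dr": [0,0,0]},
    {"offset": [0,-0.5,0],"dr": [0,0,0]},
    {"offset": [0,-0.5,0],"dr": [0,0,0]},
    {"offset": [0,0,0],"dr": [0,0,0]},
    {"offset": [0,0,0],"dr": [0,0,0]},
    {"offset": [0,0,0],"dr": [0,0,0]},
    {"offset": [0,0,0],"dr": [0,0,0]},
    {"offset": [0,0,0],"dr": [0,0,0]},
  ],
)

```text
time: 29.6
tool_pos: [0.604, -0.1561, 0.1907]
orientation: [1.0, -0.014, 0.0, -0.0]
wrist_force: [1.5, 5.7, -1.6]
finger_gap: 0.0132
```

```bash
python3 eye.py eye8.png
```

```text
t 29.6 p [ 604.04 -156.1   190.74] yawY -91.56 tilt [ 0.e+00  1.e-04 -1.e+00] F [ 1.48  5.69 -1.58] M [ 0.823 -0.465 -0.149] gap 13.2 q [-0.27  0.47  1.66  0.    1.01  1.33]
eye [ 0.60404149 -0.15610055  0.14093772]
```

View pics/eye8.png

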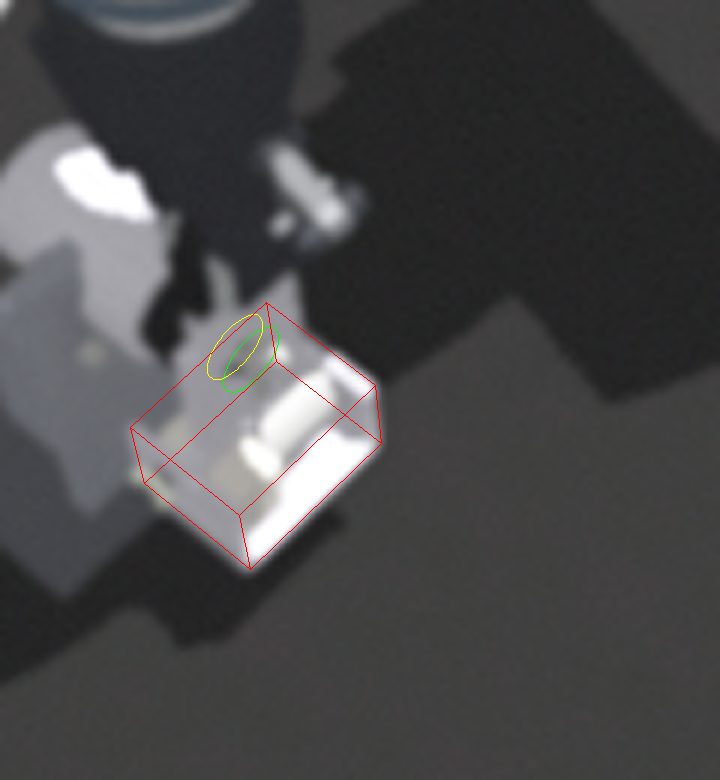

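play_rows(
  moves=[
    {"offset": [0,-0.5,0],"dr": [0,0,0]},
    {"offset": [0,-0.5,0],"dr": [0,0,0]},
    {"offset": [0,0,0],"dr": [0,0,0]},
    {"offset": [0,0,0],"dr": [0,0,0]},
    {"offset": [0,0,0],"dr": [0,0,0]},
    {"offset": [0,0,0],"dr": [0,0,0]},
    {"offset": [0,0,0],"dr": [0,0,0]},
    {"offset": [0,0,0],"dr": [0,0,0]},
  ],
)

```text
time: 30.45
tool_pos: [0.6041, -0.1551, 0.1907]
orientation: [1.0, -0.014, 0.0, 0.0]
wrist_force: [1.4, 3.2, -2.2]
finger_gap: 0.013
```

play_rows(
  moves=[
    {"offset": [0,-0.5,0],"dr": [0,0,0]},
    {"offset": [0,-0.5,0],"dr": [0,0,0]},
    {"offset": [0,0,0],"dr": [0,0,0]},
    {"offset": [0,0,0],"dr": [0,0,0]},
    {"offset": [0,0,0],"dr": [0,0,0]},
    {"offset": [0,0,0],"dr": [0,0,0]},
    {"offset": [0,0,0],"dr": [0,0,0]},
    {"offset": [0,0,0],"dr": [0,0,0]},
  ],
)

```text
time: 31.25
tool_pos: [0.6041, -0.1541, 0.1907]
orientation: [1.0, -0.014, 0.0, -0.0]
wrist_force: [2.0, 3.7, -1.3]
finger_gap: 0.013
```

play_rows(
  moves=[
    {"offset": [0,-0.5,0],"dr": [0,0,0]},
    {"offset": [0,-0.5,0],"dr": [0,0,0]},
    {"offset": [0,0,0],"dr": [0,0,0]},
    {"offset": [0,0,0],"dr": [0,0,0]},
    {"offset": [0,0,0],"dr": [0,0,0]},
    {"offset": [0,0,0],"dr": [0,0,0]},
    {"offset": [0,0,0],"dr": [0,0,0]},
    {"offset": [0,0,0],"dr": [0,0,0]},
  ],
)

```text
time: 32.05
tool_pos: [0.6041, -0.1531, 0.1907]
orientation: [1.0, -0.014, 0.0, -0.0]
wrist_force: [2.1, 3.1, -2.4]
finger_gap: 0.0132
```

play_rows(
  moves=[
    {"offset": [0,-0.5,0],"dr": [0,0,0]},
    {"offset": [0,-0.5,0],"dr": [0,0,0]},
    {"offset": [0,0,0],"dr": [0,0,0]},
    {"offset": [0,0,0],"dr": [0,0,0]},
    {"offset": [0,0,0],"dr": [0,0,0]},
    {"offset": [0,0,0],"dr": [0,0,0]},
    {"offset": [0,0,0],"dr": [0,0,0]},
    {"offset": [0,0,0],"dr": [0,0,0]},
  ],
)

```text
time: 32.85
tool_pos: [0.6042, -0.1521, 0.1907]
orientation: [1.0, -0.014, 0.0, -0.0]
wrist_force: [2.4, 4.6, -1.8]
finger_gap: 0.0132
```

play_rows(
  moves=[
    {"offset": [0,-0.5,0],"dr": [0,0,0]},
    {"offset": [0,-0.5,0],"dr": [0,0,0]},
    {"offset": [0,0,0],"dr": [0,0,0]},
    {"offset": [0,0,0],"dr": [0,0,0]},
    {"offset": [0,0,0],"dr": [0,0,0]},
    {"offset": [0,0,0],"dr": [0,0,0]},
    {"offset": [0,0,0],"dr": [0,0,0]},
    {"offset": [0,0,0],"dr": [0,0,0]},
  ],
)

```text
time: 33.65
tool_pos: [0.6042, -0.1512, 0.1908]
orientation: [1.0, -0.014, 0.0, 0.0]
wrist_force: [3.3, 2.4, -2.2]
finger_gap: 0.0134
```

play_rows(
  moves=[
    {"offset": [0.5,-0.5,0],"dr": [0,0,0]},
    {"offset": [0.5,-0.5,0],"dr": [0,0,0]},
    {"offset": [0,0,0],"dr": [0,0,0]},
    {"offset": [0,0,0],"dr": [0,0,0]},
    {"offset": [0,0,0],"dr": [0,0,0]},
    {"offset": [0,0,0],"dr": [0,0,0]},
    {"offset": [0,0,0],"dr": [0,0,0]},
    {"offset": [0,0,0],"dr": [0,0,0]},
  ],
)

```text
time: 34.45
tool_pos: [0.6048, -0.1504, 0.1907]
orientation: [1.0, -0.014, -0.0, 0.0]
wrist_force: [-4.1, -3.6, 1.2]
finger_gap: 0.0132
```

play_rows(
  moves=[
    {"offset": [0,-0.5,0],"dr": [0,0,0]},
    {"offset": [0,-0.5,0],"dr": [0,0,0]},
    {"offset": [0,0,0],"dr": [0,0,0]},
    {"offset": [0,0,0],"dr": [0,0,0]},
    {"offset": [0,0,0],"dr": [0,0,0]},
    {"offset": [0,0,0],"dr": [0,0,0]},
    {"offset": [0,0,0],"dr": [0,0,0]},
    {"offset": [0,0,0],"dr": [0,0,0]},
  ],
)

```text
time: 35.25
tool_pos: [0.6049, -0.15, 0.1907]
orientation: [1.0, -0.013, -0.0, 0.001]
wrist_force: [-3.7, -4.9, 2.1]
finger_gap: 0.0133
```

```bash
python3 eye.py eye9.png
```

```text
t 35.25 p [ 604.88 -149.97  190.69] yawY -91.55 tilt [-7.0e-04 -1.3e-03 -1.0e+00] F [-3.72 -4.86  2.12] M [-1.329  0.888 -0.075] gap 13.3 q [-0.26  0.47  1.66 -0.    1.01  1.34]
eye [ 0.60488269 -0.14996859  0.14088864]
```

View pics/eye9.png

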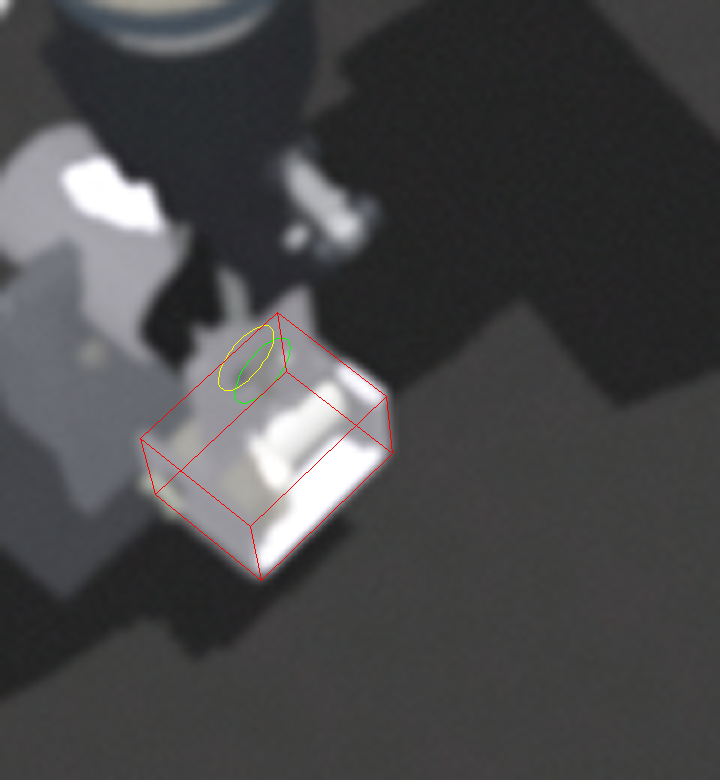

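play_rows(
  moves=[
    {"offset": [-0.5,0.5,0],"dr": [0,0,0]},
    {"offset": [0,0.3,-0.1],"dr": [0,0,0]},
    {"offset": [0,0,0],"dr": [0,0,0]},
    {"offset": [0,0,0],"dr": [0,0,0]},
    {"offset": [0,0,0],"dr": [0,0,0]},
    {"offset": [0,0,0],"dr": [0,0,0]},
    {"offset": [0,0,0],"dr": [0,0,0]},
    {"offset": [0,0,0],"dr": [0,0,0]},
  ],
)

```text
time: 36.1
tool_pos: [0.6047, -0.1501, 0.1908]
orientation: [1.0, -0.014, 0.0, 0.0]
wrist_force: [-1.9, -3.5, -2.1]
finger_gap: 0.0132
```

play_rows(
  moves=[
    {"offset": [-0.2,0.4,0],"dr": [0,0,0]},
    {"offset": [0,0,0],"dr": [0,0,0]},
    {"offset": [0,0,0],"dr": [0,0,0]},
    {"offset": [0,0,0],"dr": [0,0,0]},
    {"offset": [0,0,0],"dr": [0,0,0]},
    {"offset": [0,0,0],"dr": [0,0,0]},
    {"offset": [0,0,0],"dr": [0,0,0]},
    {"offset": [0,0,0],"dr": [0,0,0]},
  ],
)

```text
time: 36.9
tool_pos: [0.6046, -0.1503, 0.1908]
orientation: [1.0, -0.014, 0.0, -0.0]
wrist_force: [-0.5, -2.5, -2.5]
finger_gap: 0.0135
```

play_rows(
  gripper=45,
  moves=[
    {"offset": [0,0.2,0],"dr": [0,0,0]},
    {"offset": [0,0,0],"dr": [0,0,0]},
    {"offset": [0,0,0],"dr": [0,0,0]},
    {"offset": [0,0,0],"dr": [0,0,0]},
    {"offset": [0,0,0],"dr": [0,0,0]},
    {"offset": [0,0,0],"dr": [0,0,0]},
    {"offset": [0,0,0],"dr": [0,0,0]},
    {"offset": [0,0,0],"dr": [0,0,0]},
  ],
)

```text
time: 37.7
tool_pos: [0.6044, -0.1505, 0.1908]
orientation: [1.0, -0.014, -0.0, -0.0]
wrist_force: [-0.6, 0.2, 0.2]
finger_gap: 0.0452
```

```bash
python3 eye.py eye10.png
```

```text
t 37.7 p [ 604.45 -150.55  190.79] yawY -91.57 tilt [-1.e-04  1.e-04 -1.e+00] F [-0.58  0.22  0.19] M [-0.053  0.014 -0.016] gap 45.2 q [-0.26  0.47  1.66  0.    1.01  1.33]
eye [ 0.60444924 -0.15054774  0.14099368]
```

View pics/eye10.png

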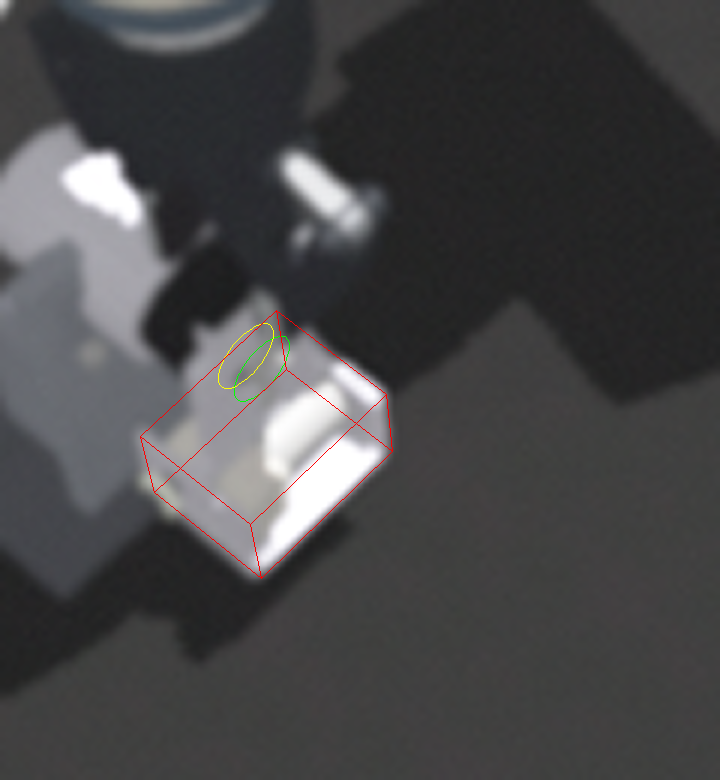

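play_rows(
  moves=[
    {"offset": [0,0,-5],"dr": [0,0,0]},
    {"offset": [0,0,-10],"dr": [0,0,0]},
    {"offset": [0,0,-15],"dr": [0,0,0]},
    {"offset": [0,0,-20],"dr": [0,0,0]},
    {"offset": [0,0,-20],"dr": [0,0,0]},
    {"offset": [0,0,-20],"dr": [0,0,0]},
    {"offset": [0,0,-20],"dr": [0,0,0]},
    {"offset": [0,0,-10],"dr": [0,0,0]},
  ],
)

```text
time: 38.55
tool_pos: [0.6055, -0.1508, 0.3144]
orientation: [1.0, -0.014, 0.002, 0.001]
wrist_force: [0.5, -0.4, 0.1]
finger_gap: 0.0451
```

play_rows(
  moves=[
    {"offset": [-20,-20,0],"dr": [0,0,0]},
    {"offset": [-25,-25,0],"dr": [0,0,0]},
    {"offset": [-25,-25,0],"dr": [0,0,0]},
    {"offset": [-25,-25,0],"dr": [0,0,0]},
    {"offset": [-25,-25,0],"dr": [0,0,0]},
    {"offset": [-25,-25,0],"dr": [0,0,0]},
    {"offset": [-25,-25,0],"dr": [0,0,0]},
    {"offset": [-10,-10,0],"dr": [0,0,0]},
  ],
)

```text
time: 39.35
tool_pos: [0.4274, 0.0357, 0.3111]
orientation: [1.0, -0.013, -0.0, -0.0]
wrist_force: [1.2, -0.2, 0.5]
finger_gap: 0.0455
```

```bash
python3 - <<'E'
from h import *
s=st();
o=[]
for n,(u0,v0,u1,v1) in(("scene",(180,160,260,260)),("top",(285,120,365,220))):
    im=capture(n)[:,:,::-1]; cv2.imwrite(f'pics/{n}11.png',im)
    o.append(cv2.resize(im[v0:v1,u0:u1],(400,500),interpolation=cv2.INTER_CUBIC))
cv2.imwrite('pics/p11.png',cv2.hconcat(o))
E
```

```text
t 39.35 p [427.42  35.65 311.15] yawY -91.48 tilt [-3.e-04  3.e-04 -1.e+00] F [ 1.17 -0.21  0.54] M [ 0.017 -0.032 -0.048] gap 45.5 q [0.06 0.03 1.95 0.   1.16 1.65]
```

View pics/p11.png

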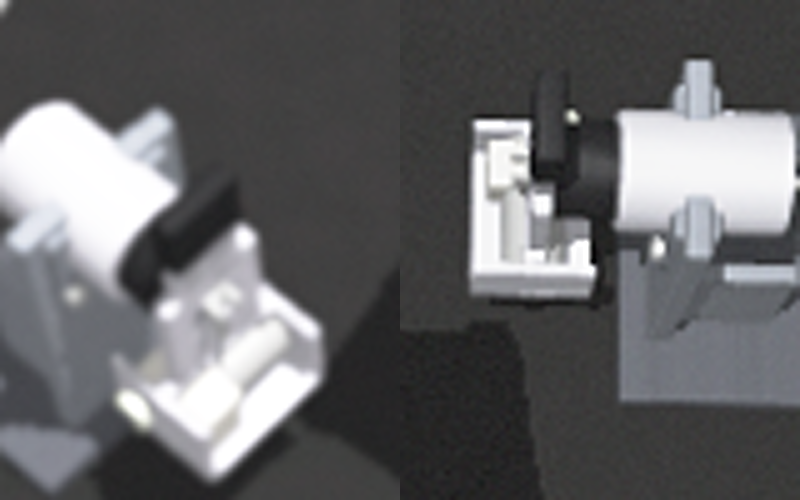

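View pics/scene11.png

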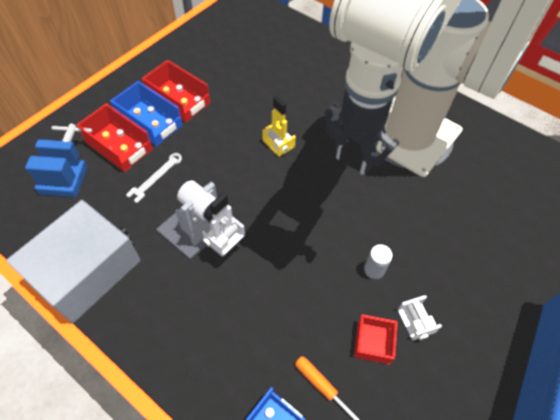

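play_rows(
  moves=[
    {"offset": [0,0,0],"dr": [0,0,0]},
    {"offset": [0,0,0],"dr": [0,0,0]},
    {"offset": [0,0,0],"dr": [0,0,0]},
    {"offset": [0,0,0],"dr": [0,0,0]},
    {"offset": [0,0,0],"dr": [0,0,0]},
    {"offset": [0,0,0],"dr": [0,0,0]},
    {"offset": [0,0,0],"dr": [0,0,0]},
    {"offset": [0,0,0],"dr": [0,0,0]},
  ],
)

```text
time: 40.25
tool_pos: [0.4295, 0.0343, 0.3108]
orientation: [1.0, -0.014, -0.0, 0.0]
wrist_force: [-0.6, 0.6, -0.3]
finger_gap: 0.045
```

```bash
python3 - <<'E'
from h import *
o=[]
for n,(u0,v0,u1,v1) in(("scene",(180,160,260,260)),("top",(285,120,365,220))):
    im=capture(n)[:,:,::-1].copy()
    old=cv2.imread(f'pics/{n}11.png');print(n,np.abs(im[v0:v1,u0:u1].astype(int)-old[v0:v1,u0:u1]).mean())
    c=cv2.resize(im[v0:v1,u0:u1],(400,500),interpolation=cv2.INTER_CUBIC)
    t=np.linspace(0,2*np.pi,60);yaw=np.radians(-91.57)
    e=np.array([.6044,-.1503,.141]);ux=np.array([np.cos(yaw),np.sin(yaw),0]);uy=np.array([-ux[1],ux[0],0])
    drawbox(c,n,box(e[0],e[1],yaw,.056,.072,e[2]-.080,e[2]-.037),u0,v0,5,(0,0,255))
    drawbox(c,n,box(e[0],e[1],yaw,.014,.040,e[2]+.048,e[2]+.083),u0,v0,5,(0,255,255))
    o.append(c)
cv2.imwrite('pics/p12.png',cv2.hconcat(o))
E
```

```text
scene 0.8148333333333333
top 2.1845833333333333
```

View pics/p12.png

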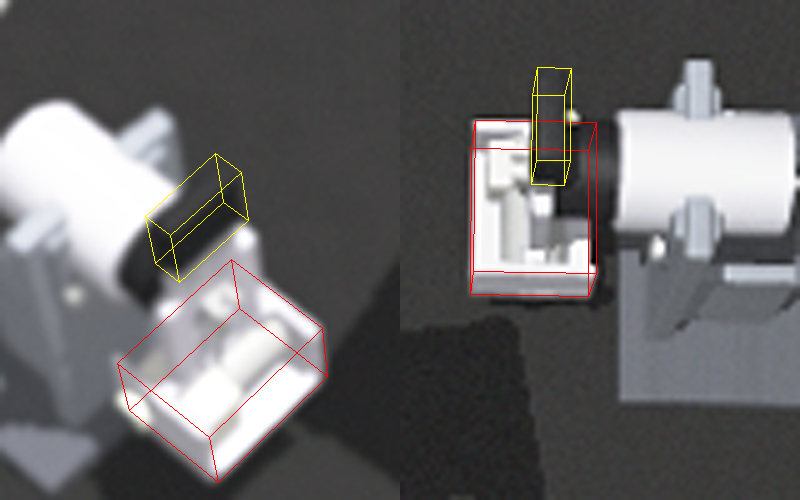

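```bash
python3 -c "
from workcell import order
print(order.close_job())"
```

```text
the job is handed in; nothing more can be done
None
```

The drive unit now hangs by its eye on the stand's peg. The force readings show the flap has fallen behind it, and the job was handed in at about 40 s.

- **Rig found by touch:** The eye met the top of the peg with the peg axis about 148 mm above the bench. I kept it bearing on the peg and pushed in until the sleeve reached its hard stop. Inward force peaked at about 16 N against the 25 N limit. The bearing load was mostly 4–7 N and reached about 10 N at first contact.
- **Locked:** Coming back out, the spring carried the unit until something stopped it about 6 mm inside where the sleeve first resisted on the way in. Pulling further met about 5 N of resistance. I take that as the flap holding it, because no camera view showed the flap itself.
- **Free and still:** After I let go, the wrist force read near zero. Two picture pairs about 0.9 s apart showed the unit staying in place and upright, at the expected pose in both cameras. The background changed slightly, which I put down to the arm's moving shadow.
- **Bystanders:** The can, tub, bare unit, screwdriver, wrench and yellow look-alike appear where they were in the first picture.

No check failed. Measured positions scattered by about 1 mm, and forces by 0.5–1 N.

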